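Change over the slant rack and start the timer

ROBOT

A 6-joint arm with a two-finger parallel gripper is mounted at the origin on the work surface. World frame = base frame: x ahead of the robot, y to its left, z up, the work surface at z = 0. Lengths are in mm, angles in rad, forces in N, time in s.
With the tool pointing down it reaches from about 250 to 800 mm from the base axis. Payload 3.9 kg.
Tool frame: the origin (TCP) lies between the finger pads; the fingertips stand 8 mm ahead of it and the grasp point (between the pads) lies 11 mm behind it; x points along the fingers, z is the direction in which the jaws open and shut, and the axes are right-handed (so a half turn about x gives the same grasp; the last joint's range is limited). The gripper opens to 85 mm and grips with 20 to 120 N. Pads are 22 mm wide; open, the fingers measure 114 mm over their backs; the gripper's body (76 mm by 85 mm) begins 54 mm behind the grasp point. The pads swing forward as they close: fully open they stand 13 mm farther back than shut.
Start: joints at [1.339, 0.26, -0.138, 1.173, 0, 1.571], TCP at [120.604, 510.95, 239.304] pointing down, gripper open.
Joint ranges: [-2.78, 2.78], [-0.83, 1.72], [-1.28, 1.37], [-1.9, 2.12], [-1.57, 1.48], [-3.14, 3.14]. Speed limits (rad/s): [2.57, 2.57, 3.14, 3.14, 3.14, 3.14].

INTERFACE

Orientations are given as a rotation vector (axis times angle).
In Python, from workcell import * gives the robot as it stands. The module is installed in compiled form; this text tells all that it offers.
- The arm moves only by the tool jog_arm, never from a script. Its argument "plan" is a list of rows, each an object with "slide": the shift along the tool's x, y, z in m, a list of three; "yaw": the turn about the tool's x in degrees. A call has 1 to 5 rows; each row is the pose to reach, as a shift and turn from the pose commanded when the call began, along the tool's axes at that moment; what a row does not reach only later rows make up. A row lasts 1/8 s, in which the tool goes at most 62.5 mm and 10.7 degrees, less where a joint would pass 70% of its speed; a pose out of reach is approached as far as the arm can. A call with a gripper value outside its range is refused whole. "gripper" is the finger opening in m, from 0 to 0.0854, set as the call begins (left out, the last holds). The fingers move at their own pace and stop on an object; "grip_force" is the grip in N (left out, the last holds). Time passes only in rows, so rows that repeat a pose let the fingers close. It gives the time, the measured TCP pose, the force and the opening at its end, in the units of the state.
- get_obs(): the state, without advancing time (a new reading comes with each control period).
- snapshot(name): name is "side" or "top" or "wrist"; returns (picture, depth): 420x560x3 uint8, red, green, blue; 420x560 float32, mm along the optical axis (not along the pixel's ray), 0 where there is no reading.
- get_calibration(name): a dict with "mtx" (3x3 intrinsics, pixels), "world_from_camera" (4x4, takes a point from camera to world coordinates). Camera axes: x right, y down, z forward; pixel columns grow to the right and rows downward; lengths in mm; the calibration is good to about 2 mm. The wrist camera is an equidistant fisheye: a pixel r from the principal point sees the ray r / f radians off the axis. A picture is of the moment at which its call begins: read the wrist's pose just before it. get_calibration takes no time and is no camera call; for the wrist camera it gives the pose at the moment of the call.
- job_done(): hands the job in, once; it reports no verdict.
The state is a dict: "time_s": time; "q": joint angles; "qd": joint speeds; "effort": joint torques, N m; "eef_pos": TCP position; "ee_rot": TCP orientation; "wrist_force": force on the tool from outside, world axes, zero at the start; "wrist_torque": the same for the moment, N m; "opening": finger opening in mm.
Only numpy, scipy, OpenCV 4.12 (cv2) and the standard library are available. Lean on these libraries where they do the work, as an engineer would, in place of code of your own. Each camera call takes 0.05 s, during which the arm holds its last target.

TASK

Change over the bottles: lay every new bottle with a coloured cap from the blue tray on the slant rack, one per lane between the green guides, cap end uphill and foot down at the white stop board, and lay the finished black-capped bottles from the rack flat in the tray, one per compartment and lengthwise in it. When that is done, wind the timer dial clockwise past the red mark, turn it back to the green mark, and then press the blue start button. Leave the other things on the bench where they are.

Things in the scene. Friction and masses are not known exactly. Their poses are not given: they have to be found in the camera images.
- bottle1: culture bottle 1 of up to 4 (some may be absent): off-white square plastic body 42 x 42 x 90 mm with an orange round cap (32 mm across), 115 mm long over all, about 0.14 kg; origin on its axis at mid-length, x along the bottle towards the cap (foot at x = -57.5 mm, square body up to x = +32.5 mm, cap top at x = +57.5 mm), y and z square to its sides (all four sides alike). Starts lying in a compartment of the tray, cap towards or away from the robot
- bottle2: culture bottle 2 of up to 4 (some may be absent): off-white square plastic body 42 x 42 x 90 mm with a red round cap (32 mm across), 115 mm long over all, about 0.14 kg; origin on its axis at mid-length, x along the bottle towards the cap (foot at x = -57.5 mm, square body up to x = +32.5 mm, cap top at x = +57.5 mm), y and z square to its sides (all four sides alike). Starts lying in a compartment of the tray, cap towards or away from the robot
- bottle3: culture bottle 3 of up to 4 (some may be absent): off-white square plastic body 42 x 42 x 90 mm with a violet round cap (32 mm across), 115 mm long over all, about 0.14 kg; origin on its axis at mid-length, x along the bottle towards the cap (foot at x = -57.5 mm, square body up to x = +32.5 mm, cap top at x = +57.5 mm), y and z square to its sides (all four sides alike). Starts lying in a compartment of the tray, cap towards or away from the robot
- bottle4: culture bottle 4 of up to 4 (some may be absent): off-white square plastic body 42 x 42 x 90 mm with a yellow round cap (32 mm across), 115 mm long over all, about 0.14 kg; origin on its axis at mid-length, x along the bottle towards the cap (foot at x = -57.5 mm, square body up to x = +32.5 mm, cap top at x = +57.5 mm), y and z square to its sides (all four sides alike). Starts lying in a compartment of the tray, cap towards or away from the robot
- old1: finished bottle 1 of up to 2 (one may be absent): same shape, size, weight and frame as bottle1 but with a black cap; starts seated in a lane of the slant rack. In the tray its origin lies 25 mm above the bench; either end may point either way
- old2: finished bottle 2 of up to 2 (one may be absent): same shape, size, weight and frame as bottle1 but with a black cap; starts seated in a lane of the slant rack. In the tray its origin lies 25 mm above the bench; either end may point either way
- tray: fixed blue tray 274 x 202 mm, origin under its centre, 2 x 2 compartments each 130 mm (along its x) by 94 mm; floor 4 mm thick, compartment centres at x = -67 and +67 mm, y = -49 and +49 mm; rims and dividers only 10 mm above the floor
- slope: the sloping deck of the fixed slant rack: two steel rails 12 mm wide along y, tops at z = 0, centred at x = -30 and +30 mm, open below. Origin midway between the rails, 85 mm above the bench; x points uphill away from the robot, 0.30 rad above level; z square to the deck. Four lanes centred at y = -120, -40, +40, +120 mm, each between green guides 10 mm high and 52 mm apart
- stop (a point): middle of the white stop board's face, at the lower end of the deck: the face lies at x = -45 mm of the slope's frame, runs across all lanes and rises 20 mm above the deck. A seated bottle has its x along the slope's x, its foot at or a few mm off this face, so its origin 12 to 20 mm uphill of the deck's origin and 21 mm above the deck
- timer: fixed white timer box 160 x 110 x 40 mm, origin under its centre. Dial axis at x = +20 mm, start button at x = -56 mm. A green mark and a red mark stand beside the dial, at dial values 1.2 and 2.6 rad
- dial (a joint): timer dial angle, rad: 0 with the white pointer line along the timer's +x, growing clockwise seen from above; range 0 to 3.3, starts at 0 to 0.5, stays where it is left (friction 0.05 N m). Green mark at 1.2, red mark at 2.6
- dial_grip (a point): on the dial axis, 64 mm above the bench, at the height to grip: a black bar 64 mm long (along the pointer line), 14 mm thick, its top 10 mm above this point, the 74 mm wide dial disc 16 mm below this point
- start (a joint): travel of the start button, m: 0 up, 0.006 fully down at 4 N, springs back
- start_top (a point): top centre of the blue start button, 26 mm across, pressed downwards
- reagent: bystander: white reagent bottle with blue cap, 70 mm across, 150 mm high, origin under its centre
- beaker: bystander: glass beaker 70 mm across, 90 mm high, origin under its centre
- calculator: bystander: grey calculator 130 x 75 x 14 mm, origin under its centre

How it is judged:
By the outcome, as a careful person would: the job done as asked, in the order asked, and still so for the second after the job is handed in, with the robot touching nothing.
Of old1, old2 only 1 to 2 are there at a start; the rules pass over those that are not, and their reading is None.
Of bottle1, bottle2, bottle3, bottle4 only 3 to 4 are there at a start; the rules pass over those that are not, and their reading is None.
At some moment in a run one of bottle1, bottle2, bottle3, bottle4, old1, old2 may be knocked a few centimetres aside while the robot is not near it.
It also fails if it takes over 210 s, if anything falls off the work surface, if the arm or the gripper's body presses on something with over 40 N, if the wrist force passes 120 N, or if a joint passes its speed limit or range.

## Working session

There is one attempt and no reset: what is moved stays moved. The work goes in short steps, Python scripts to look and compute and a tool call to move; the robot and the scene stay as the last step left them, time stands still between calls to the robot, and variables do not carry over. Pictures are saved under pics/ and viewed, and the job is handed in when it is done.

Besides the shell and the picture viewer there is one more tool, called in YAML: its name, and indented under it one key for each argument. jog_arm: Moves the arm, as the interface text tells. Its arguments: {"type":"object","properties":{"plan":{"type":"array","items":{"type":"object","properties":{"slide":{"type":"array","items":{"type":"number"}},"yaw":{"type":"number"}}}},"gripper":{"type":"number"},"grip_force":{"type":"number"}},"required":["plan"]}

```bash
mkdir -p pics
python3 - <<'E'
from workcell import *
import cv2,numpy as np
o=get_obs(); print({k:np.round(v,3) for k,v in o.items()})
for n in ["top","side","wrist"]:
    p,d=snapshot(n); cv2.imwrite(f"pics/{n}0.png",p[:,:,::-1]); np.save(f"pics/{n}0.npy",d)
    c=get_calibration(n); print(n,np.round(c["mtx"],2).tolist(),np.round(c["world_from_camera"],3).tolist())
E
```

```text
{'time_s': np.float64(0.0), 'q': array([ 1.339,  0.261, -0.139,  1.173, -0.   ,  1.571]), 'qd': array([-0.   , -0.   , -0.001,  0.001,  0.   , -0.   ]), 'effort': array([-0.0000e+00, -4.0567e+01,  2.5392e+01,  1.9000e-02, -0.0000e+00,
        0.0000e+00]), 'eef_pos': array([120.454, 510.307, 238.445]), 'ee_rot': array([-1.038,  1.312,  1.036]), 'wrist_force': array([0.339, 0.794, 0.468]), 'wrist_torque': array([-0.014, -0.027, -0.03 ]), 'opening': np.float64(85.192)}
top [[535.57, 0.0, 279.56], [0.0, 535.57, 203.54], [0.0, 0.0, 1.0]] [[-0.024, -0.996, 0.091, 494.695], [-1.0, 0.026, 0.014, -27.961], [-0.016, -0.091, -0.996, 1536.344], [0.0, 0.0, 0.0, 1.0]]
side [[528.4, 0.0, 271.67], [0.0, 528.4, 203.68], [0.0, 0.0, 1.0]] [[0.996, -0.058, 0.062, 540.454], [-0.085, -0.723, 0.685, -991.423], [0.006, -0.688, -0.726, 1151.022], [0.0, 0.0, 0.0, 1.0]]
wrist [[325.19, 0.0, 284.5], [0.0, 325.19, 208.1], [0.0, 0.0, 1.0]] [[0.231, 0.933, 0.277, 50.538], [0.973, -0.221, -0.068, 527.203], [-0.002, 0.285, -0.959, 373.916], [0.0, 0.0, 0.0, 1.0]]
```

View pics/top0.png

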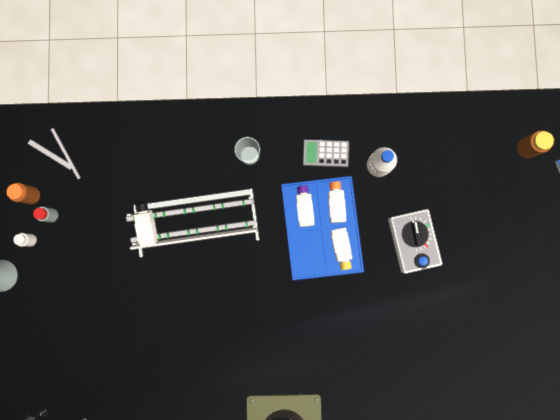

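View pics/side0.png

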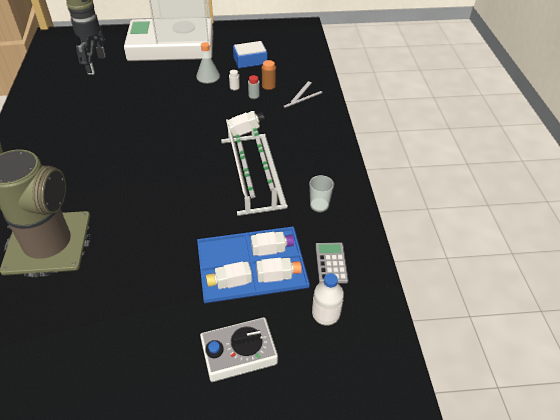

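View pics/wrist0.png

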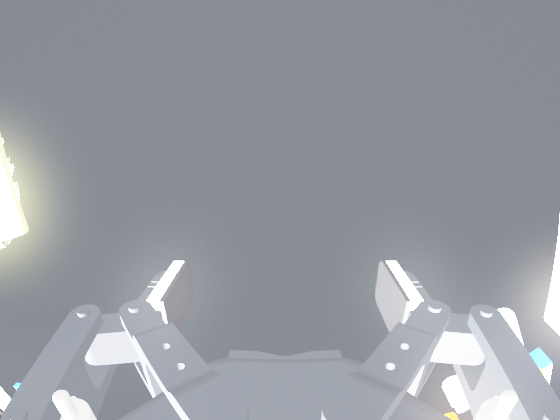

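Run:
```python
import cv2
a=cv2.imread("pics/top0.png")
cv2.imwrite("pics/za.png",cv2.resize(a[175:270,120:270],None,fx=5,fy=5,interpolation=cv2.INTER_CUBIC))
cv2.imwrite("pics/zb.png",cv2.resize(a[165:290,275:450],None,fx=4.5,fy=4.5,interpolation=cv2.INTER_CUBIC))
```

```text
(no output)
```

View pics/za.png

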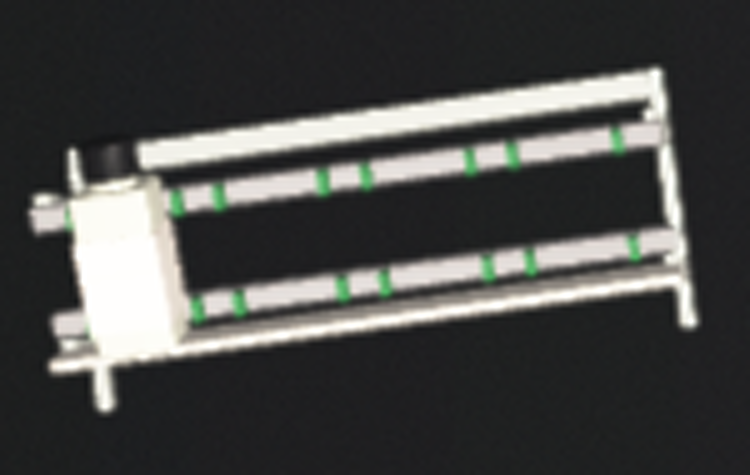

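View pics/zb.png

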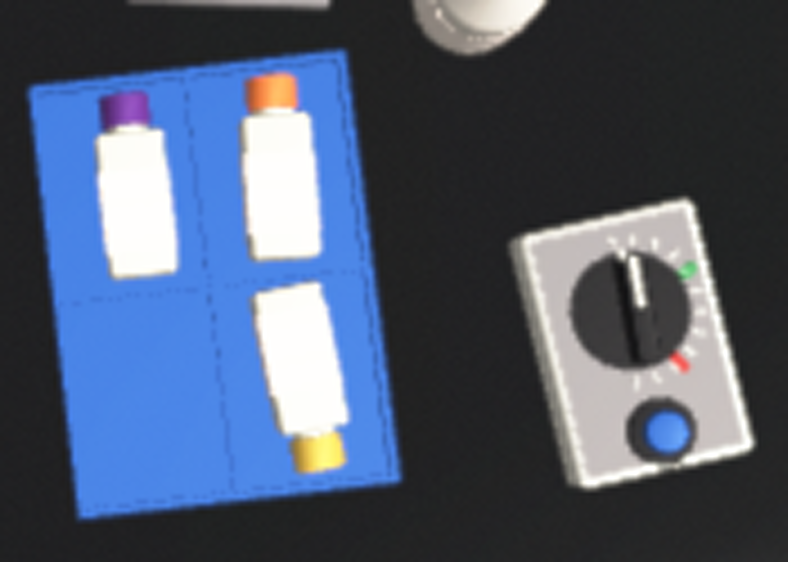

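```bash
cat > h.py <<'E'
from workcell import *
import cv2,numpy as np
from scipy.spatial.transform import Rotation as R
def cloud(n,d=None,p=None):
    if d is None: p,d=snapshot(n)
    c=get_calibration(n); K=c["mtx"];T=c["world_from_camera"]
    v,u=np.mgrid[:d.shape[0],:d.shape[1]]
    X=np.stack([(u-K[0,2])/K[0,0]*d,(v-K[1,2])/K[1,1]*d,d],-1)@T[:3,:3].T+T[:3,3]
    X[d==0]=np.nan
    return p,X
def proj(n,P):
    c=get_calibration(n); K=c["mtx"];T=np.linalg.inv(c["world_from_camera"])
    q=np.atleast_2d(P)@T[:3,:3].T+T[:3,3]; q=q@K.T
    return q[:,:2]/q[:,2:]
def bottles(p,X):
    # segment caps by colour
    hsv=cv2.cvtColor(p,cv2.COLOR_RGB2HSV).astype(int);return hsv
def st():
    o=get_obs(); M=R.from_rotvec(o["ee_rot"]).as_matrix()
    print("t",round(float(o["time_s"]),2),"tcp",o["eef_pos"].round(1),"jaw yaw deg",round(np.degrees(np.arctan2(M[1,2],M[0,2])),2),"tilt",(M[:,0]).round(3),"q",o["q"].round(2),"F",o["wrist_force"].round(1),"open",round(float(o["opening"]),1))
    return o,M
def to(tgt,jaw=None):
    """tgt TCP world mm; jaw: world angle deg of the jaw axis (mod 180 unless full given)"""
    o,M=st(); d=np.array(tgt,float)-o["eef_pos"]; s=M.T@d/1000
    y=0
    if jaw is not None:
        cur=np.degrees(np.arctan2(M[1,2],M[0,2])); y=-(jaw-cur)  # tool x down
        y=(y+180)%360-180
        alt=y-180 if y>0 else y+180
        print("slide",s.round(4),"yaw",round(y,1),"alt",round(alt,1),"q6",round(o["q"][5],2))
    else: print("slide",s.round(4))
E
python3 - <<'E'
from h import *
o,M=st(); print(M.round(3))
for n in ["top","side"]:
    p=cv2.imread(f"pics/{n}0.png")[:,:,::-1].copy(); d=np.load(f"pics/{n}0.npy"); _,X=cloud(n,d,p)
    hsv=cv2.cvtColor(p,cv2.COLOR_RGB2HSV).astype(int)
    H,S,V=hsv[...,0],hsv[...,1],hsv[...,2]
    blue=(H>105)&(H<118)&(S>150)&(X[...,2]<25)
    nb,l,s,c=cv2.connectedComponentsWithStats(blue.astype(np.uint8)); k=1+np.argmax(s[1:,4]); m=l==k
    P=X[m]; r=cv2.minAreaRect(P[:,:2].astype(np.float32)); print(n,"tray",r,"z",np.nanmedian(P[:,2]),s[k])
    # bottle tops in tray
    (cx,cy)=r[0]
    reg=(abs(X[...,0]-cx)<170)&(abs(X[...,1]-cy)<170)
    top=reg&(abs(X[...,2]-46)<5)&(S<60)&(V>150)
    nb,l,s,c=cv2.connectedComponentsWithStats(top.astype(np.uint8))
    for k in range(1,nb):
        if s[k,4]>60:
            P=X[l==k]; r=cv2.minAreaRect(P[:,:2].astype(np.float32)); print("  body",np.round(c[k]),s[k,4],"ctr",np.round(r[0],1),np.round(r[1],1),round(r[2],1),"z",np.median(P[:,2]).round(1))
E
```

```text
t 0.15 tcp [120.5 510.5 238.6] jaw yaw deg 76.72 tilt [-0.    -0.001 -1.   ] q [ 1.34  0.26 -0.14  1.17 -0.    1.57] F [ 0.6  0.4 -0. ] open 85.5
[[-0.    -0.973  0.23 ]
 [-0.001  0.23   0.973]
 [-1.    -0.    -0.002]]
top tray ((563.6192016601562, -125.94465637207031), (279.8527526855469, 206.90098571777344), 5.133819580078125) z 5.415583036335875 [ 281  176   83  105 4914]
  body [337. 206.] 411 ctr [ 620.8 -166.5] [89.5 42.2] 2.9 z 46.2
  body [305. 209.] 417 ctr [613.3 -76.6] [91.8 42.4] 4.3 z 46.1
  body [341. 245.] 432 ctr [ 513.6 -174.9] [89.1 42.9] 9.4 z 46.1
side tray ((565.7855834960938, -116.65706634521484), (280.21856689453125, 222.35842895507812), 5.338721752166748) z 5.154926711439202 [ 197  226  113   77 3755]
  body [268. 239.] 410 ctr [613.9 -76.5] [89.8 48. ] 2.2 z 45.9
  body [274. 265.] 460 ctr [ 621.6 -165.2] [89.4 48.3] 1.7 z 45.8
  body [232. 271.] 463 ctr [ 515.2 -174.7] [89.2 48.6] 10.9 z 45.6
```

Run:
```python
from h import *
from scipy.optimize import least_squares
loc=[];W=[]
for n in ["top","side"]:
    p=cv2.imread(f"pics/{n}0.png")[:,:,::-1].copy(); d=np.load(f"pics/{n}0.npy"); _,X=cloud(n,d,p)
    H,S,V=[a.astype(int) for a in cv2.split(cv2.cvtColor(p,cv2.COLOR_RGB2HSV))]
    g=(H>50)&(H<85)&(S>70)&(X[...,1]>0)&(X[...,1]<420)&(X[...,0]>350)&(X[...,0]<750)&(X[...,2]<140)&(X[...,2]>50)
    nb,l,s,c=cv2.connectedComponentsWithStats(g.astype(np.uint8),connectivity=8)
    for k in range(1,nb):
        print(n,c[k].round(1),s[k,4],np.nanmedian(X[l==k],0).round(1), X[l==k].mean(0).round(1))
    wht=(X[...,1]>0)&(X[...,1]<420)&(X[...,0]>350)&(X[...,0]<750)&(X[...,2]>60)&(X[...,2]<170)
    np.save(f"pics/rack_{n}.npy",X[wht])
    print(wht.sum())
    # bottle on rack
    wb=wht&(X[...,2]>115); P=X[wb]; print("high",len(P), P.min(0).round(0),P.max(0).round(0))
    r=cv2.minAreaRect(P[:,:2].astype(np.float32)); print(r)
```

```text
top [242.9 202.8] 8 [630.8  90.5 103.6] [630.2  90.9 104.5]
top [213.5 207. ] 10 [620.9 170.5 102.8] [621.  170.5 102.2]
top [222.  205.8] 9 [623.  147.5 102.7] [623.5 147.3 103.9]
top [184.4 211.2] 9 [611.7 249.2 104.4] [611.4 248.8 103.7]
top [192.5 210. ] 10 [614.4 227.3 102.7] [614.2 227.1 103. ]
top [154.8 215.5] 11 [600.9 329.2 100.6] [602.2 329.2 102.2]
top [163.5 214. ] 10 [605.6 305.7  99.1] [605.6 306.  101. ]
top [246.4 224.4] 8 [572.6  85.   83.4] [572.9  84.2  83.4]
top [225.5 227. ] 10 [567.1 141.1  85.6] [567.1 140.9  85.1]
top [217.4 228.4] 8 [563.6 163.7  84.5] [564.  163.2  84.5]
top [196.4 231.2] 9 [558.1 220.8  85.8] [557.6 220.   85.8]
top [188.1 232.2] 10 [556.2 243.4  82.9] [555.7 243.4  82.3]
top [167.4 235.2] 9 [549.2 299.2  85.6] [548.8 299.2  85. ]
top [159.1 236.2] 10 [547.1 322.3  82.5] [546.7 322.1  84.2]
2435
high 632 [521. 328. 115.] [638. 377. 148.]
((580.1851806640625, 354.9959716796875), (117.19478607177734, 44.03956985473633), 7.291513919830322)
side [254.6 129.3] 9 [605.7 329.3  99.5] [604.3 330.1  98.7]
side [255.9 133.9] 10 [607.2 304.7  99.2] [
[... 210 characters left out ...]
[260.5 150.2] 10 [616.  228.9 100.4] [616.  227.7  99.1]
side [240.8 152.1] 12 [556.8 243.3  81.8] [556.4 243.2  82.1]
side [241.6 156.9] 11 [558.8 221.1  81.2] [557.8 221.1  81.9]
side [264.2 162.5] 11 [622.6 169.5 100.4] [622.9 170.1 100.1]
side [265.3 167.8] 12 [623.6 147.2  99. ] [624.6 148.5  98.9]
side [245.  169.5] 10 [565.2 164.1  81.4] [565.2 164.6  81.4]
side [246.3 174.8] 12 [567.  141.4  81.6] [568.  142.1  80.9]
side [269.3 180.7] 15 [630.6  90.7 100.3] [631.8  92.5  99.4]
side [249.8 187.9] 13 [575.5  84.8  82.8] [575.2  85.6  81.7]
1474
high 360 [525. 324. 115.] [636. 379. 143.]
((580.1109008789062, 355.4955749511719), (110.3236312866211, 53.16541290283203), 8.801029205322266)
```

Run:
```python
import numpy as np
from scipy.optimize import least_squares
up=[(605.6,306),(602.2,329.2),(611.4,248.8),(614.2,227.1),(621,170.5),(623.5,147.3),(630.2,90.9)]
uy=[69,91,11,-11,-69,-91,-149]
uy=[69,91,11,-11,-69,-91,-149]
lo=[(546.7,322.1),(548.8,299.2),(555.7,243.4),(557.6,220),(564,163.2),(567.1,140.9),(572.9,84.2)]
ly=[91,69,11,-11,-69,-91,-149]
L=[(25.7,y) for y in uy]+[(-31.6,y) for y in ly]; W=up+lo
L=np.array(L);W=np.array(W)
f=lambda p:((L@np.array([[np.cos(p[2]),np.sin(p[2])],[-np.sin(p[2]),np.cos(p[2])]])+p[:2])-W).ravel()
s=least_squares(f,[580,240,0.1]);print(s.x,np.degrees(s.x[2]),s.fun.reshape(-1,2).round(1))
x,y,t=s.x
for ly in (120,40,-40,-120):
  for lx in (3.5,5.5): # body centre local x, axis height 21
    h=lx*np.cos(.3)-21*np.sin(.3); print(ly,lx,(x+h*np.cos(t)-ly*np.sin(t)).round(1),(y+h*np.sin(t)+ly*np.cos(t)).round(1),"z",85+lx*np.sin(.3)+21*np.cos(.3))
```

```text
[5.87719925e+02 2.35254473e+02 1.13848734e-01] 6.5230519776763645 [[-0.2  0.7]
 [ 0.7 -0.6]
 [ 0.6  0.3]
 [ 0.3  0.1]
 [ 0.1 -0.9]
 [ 0.1  0.5]
 [-0.  -0.8]
 [-0.7 -0. ]
 [-0.3  1. ]
 [-0.6 -0.8]
 [-0.   0.7]
 [ 0.2 -0.1]
 [-0.4  0.4]
 [ 0.4 -0.6]]
120 3.5 571.2 354.2 z 106.09638699495241
120 5.5 573.1 354.4 z 106.68742740827508
40 3.5 580.3 274.7 z 106.09638699495241
40 5.5 582.2 274.9 z 106.68742740827508
-40 3.5 589.4 195.2 z 106.09638699495241
-40 5.5 591.3 195.4 z 106.68742740827508
-120 3.5 598.5 115.7 z 106.09638699495241
-120 5.5 600.4 115.9 z 106.68742740827508
```

Run:
```python
from h import *
to([573,354.3,200],96.5)
```

```text
t 0.15 tcp [120.5 510.5 238.6] jaw yaw deg 76.72 tilt [-0.    -0.001 -1.   ] q [ 1.34  0.26 -0.14  1.17 -0.    1.57] F [ 0.6  0.4 -0. ] open 85.5
slide [ 0.0387 -0.4763 -0.048 ] yaw -19.8 alt 160.2 q6 1.57
```

jog_arm:
  plan:
    - {"slide": [0.005, -0.06, -0.006], "yaw": -5}
    - {"slide": [0.01, -0.12, -0.012], "yaw": -10}
    - {"slide": [0.015, -0.18, -0.018], "yaw": -15}
    - {"slide": [0.02, -0.24, -0.024], "yaw": -19.8}
    - {"slide": [0.025, -0.3, -0.03], "yaw": -19.8}

```text
time_s: 0.78
eef_pos: [407.3, 411.9, 213.9]
ee_rot: [-1.293, 1.153, 1.293]
wrist_force: [1.1, 0.9, 0.1]
opening: 85.3
```

Run:
```python
from h import *
to([573,354.3,200],96.5)
```

```text
t 0.78 tcp [407.3 411.9 213.9] jaw yaw deg 96.55 tilt [-0. -0. -1.] q [ 0.79  0.36 -0.05  1.15  0.    0.68] F [1.1 0.9 0.1] open 85.3
slide [ 0.0138 -0.158  -0.0761] yaw 0.0 alt -180.0 q6 0.68
```

jog_arm:
  plan:
    - {"slide": [0.005, -0.055, -0.026], "yaw": 0}
    - {"slide": [0.01, -0.11, -0.052], "yaw": 0}
    - {"slide": [0.014, -0.158, -0.076], "yaw": 0}
    - {"slide": [0.05, -0.158, -0.076], "yaw": 0}
    - {"slide": [0.05, -0.158, -0.076], "yaw": 0}

```text
time_s: 1.4
eef_pos: [569.5, 353.3, 160.5]
ee_rot: [-1.291, 1.162, 1.295]
wrist_force: [-0.8, 0.3, -0.0]
opening: 85.7
```

Run:
```python
from h import *
to([573,354.3,108],96.5)
p,d=snapshot("wrist"); cv2.imwrite("pics/w1.png",p[:,:,::-1])
```

```text
t 1.4 tcp [569.5 353.3 160.5] jaw yaw deg 96.45 tilt [-0.007 -0.004 -1.   ] q [0.56 0.55 0.12 1.15 0.   0.44] F [-0.8  0.3 -0. ] open 85.7
slide [ 0.0525 -0.004   0.0008] yaw -0.1 alt 179.9 q6 0.44
```

View pics/w1.png

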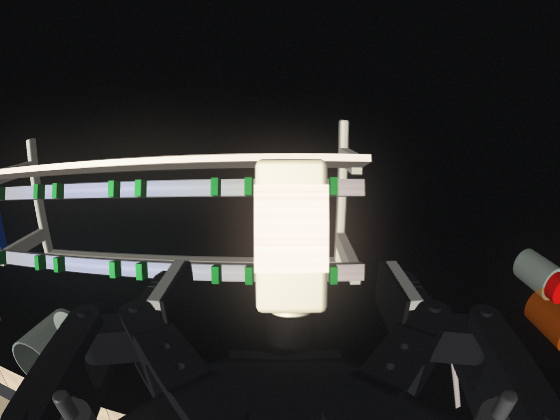

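jog_arm:
  plan:
    - {"slide": [0.026, -0.003, 0.0005]}
    - {"slide": [0.052, -0.003, 0.0005]}
    - {"slide": [0.052, -0.003, 0.0005]}

```text
$.plan[0]: bad value
```

jog_arm:
  plan:
    - {"slide": [0, 0, 0]}
    - {"slide": [0, 0, 0]}
    - {"slide": [0, 0, 0]}
    - {"slide": [0, 0, 0]}
    - {"slide": [0, 0, 0]}
  gripper: 0.03
  grip_force: 25

```text
$.plan[0]: bad value
```

Run:
```python
from h import *
st()
```

```text
t 1.45 tcp [569.9 354.3 162.6] jaw yaw deg 96.51 tilt [-0.004 -0.002 -1.   ] q [0.56 0.55 0.12 1.15 0.   0.44] F [ 0.5 -0.4 -0.3] open 85.4
```

jog_arm:
  plan:
    - {"slide": [0.028, -0.003, 0.0], "yaw": 0}
    - {"slide": [0.055, -0.003, 0.0], "yaw": 0}
    - {"slide": [0.055, -0.003, 0], "yaw": 0}

```text
time_s: 1.82
eef_pos: [572.4, 355.6, 108.7]
ee_rot: [-1.293, 1.156, 1.295]
wrist_force: [-1.1, -1.2, 0.7]
opening: 85.7
```

jog_arm:
  plan:
    - {"slide": [0, 0, 0], "yaw": 0}
    - {"slide": [0, 0, 0], "yaw": 0}
    - {"slide": [0, 0, 0], "yaw": 0}
    - {"slide": [0, 0, 0], "yaw": 0}
    - {"slide": [0, 0, 0], "yaw": 0}
  gripper: 0.03
  grip_force: 25

```text
time_s: 2.45
eef_pos: [575.1, 356.4, 111.2]
ee_rot: [-1.292, 1.15, 1.292]
wrist_force: [-1.1, 0.1, 5.6]
opening: 41.6
```

Run:
```python
from h import *
to([492.5,-83.2,170],95.1)
```

```text
t 2.45 tcp [575.1 356.4 111.2] jaw yaw deg 96.53 tilt [ 0.002  0.002 -1.   ] q [0.55 0.58 0.04 1.03 0.   0.44] F [-1.1  0.1  5.6] open 41.6
slide [-0.0599  0.1319 -0.4273] yaw 1.4 alt -178.6 q6 0.44
```

jog_arm:
  plan:
    - {"slide": [-0.03, 0, 0], "yaw": 0}
    - {"slide": [-0.065, 0.0, 0], "yaw": 0}
    - {"slide": [-0.09, 0.017, -0.05], "yaw": 0}
    - {"slide": [-0.09, 0.033, -0.1], "yaw": 0.7}
    - {"slide": [-0.09, 0.05, -0.15], "yaw": 1.4}

```text
time_s: 3.08
eef_pos: [541.3, 199.4, 199.6]
ee_rot: [-1.275, 1.165, 1.274]
wrist_force: [0.7, 0.1, -1.8]
opening: 41.4
```

jog_arm:
  plan:
    - {"slide": [0, 0.016, -0.055], "yaw": 0}
    - {"slide": [0, 0.032, -0.11], "yaw": 0}
    - {"slide": [0, 0.048, -0.165], "yaw": 0}
    - {"slide": [0, 0.064, -0.22], "yaw": 0}
    - {"slide": [0.02, 0.08, -0.275], "yaw": 0}

```text
time_s: 3.7
eef_pos: [487.2, -82.2, 180.5]
ee_rot: [-1.277, 1.163, 1.271]
wrist_force: [1.0, 0.0, -2.3]
opening: 41.4
```

Run:
```python
from h import *
to([492.5,-83.2,60],95.1)
p,d=snapshot("side"); cv2.imwrite("pics/s1.png",p[:,:,::-1])
p,d=snapshot("wrist"); cv2.imwrite("pics/w2.png",p[:,:,::-1])
```

```text
t 3.7 tcp [487.2 -82.2 180.5] jaw yaw deg 95.13 tilt [ 0.004 -0.001 -1.   ] q [-0.17  0.24 -0.33  1.   -0.   -0.26] F [ 1.   0.  -2.3] open 41.4
slide [ 0.1205 -0.0047 -0.0013] yaw 0.0 alt -180.0 q6 -0.26
```

View pics/s1.png

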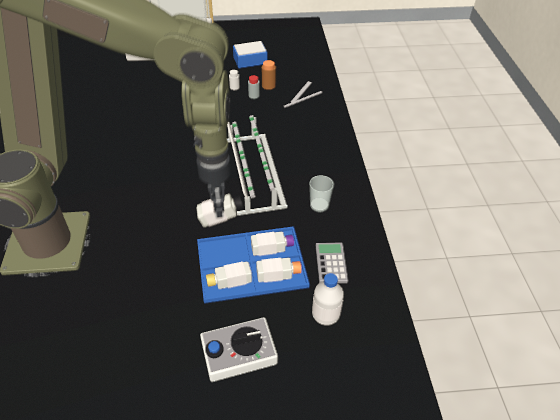

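View pics/w2.png

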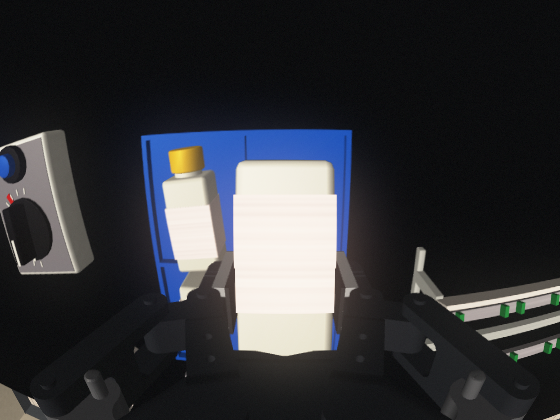

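```bash
cat >> h.py <<'E'
def wcloud():
    c=get_calibration("wrist"); p,d=snapshot("wrist"); K=c["mtx"];T=c["world_from_camera"]
    v,u=np.mgrid[:d.shape[0],:d.shape[1]]
    a=(u-K[0,2])/K[0,0]; b=(v-K[1,2])/K[1,1]; r=np.hypot(a,b)+1e-9
    k=np.tan(r)/r
    X=np.stack([a*k*d,b*k*d,d],-1)@T[:3,:3].T+T[:3,3]
    X[(d==0)|(r>1.4)]=np.nan
    return p,d,X
E
python3 - <<'E'
from h import *
o,M=st(); p,d,X=wcloud()
B=(X-o["eef_pos"])@M
for col in (285,):
  for r in range(140,360,10): print(r,d[r,col].round(0),X[r,col].round(0),B[r,col].round(1))
print(X[230,40].round(0),X[150,160].round(0),X[140,200].round(0))
E
```

```text
t 3.8 tcp [483.3 -84.7 177.5] jaw yaw deg 94.69 tilt [-0.005 -0.002 -1.   ] q [-0.17  0.24 -0.33  1.   -0.   -0.25] F [ 0.4  0.9 -2.7] open 41.6
140 302.0 [435. -89.   5.] [1.723e+02 4.750e+01 1.000e-01]
150 306.0 [445. -88.   4.] [1.738e+02 3.780e+01 1.000e-01]
160 136.0 [431. -89. 177.] [ 0.7 52.7 -0. ]
170 134.0 [434. -89. 181.] [-2.8 49.  -0. ]
180 132.0 [438. -88. 183.] [-5.2 45.3 -0. ]
190 133.0 [442. -88. 183.] [-5.2 41.1 -0. ]
200 133.0 [446. -88. 184.] [-6.7 37.2 -0.1]
210 133.0 [450. -87. 186.] [-8.4 33.5 -0.1]
220 133.0 [454. -87. 186.] [-8.8 29.3 -0.1]
230 133.0 [458. -87. 188.] [-10.5  25.5  -0.1]
240 134.0 [462. -86. 188.] [-10.7  21.2  -0.1]
250 133.0 [466. -86. 191.] [-13.   17.7  -0.1]
260 132.0 [470. -86. 192.] [-14.4  13.8  -0.1]
270 133.0 [474. -86. 192.] [-14.9   9.4  -0.1]
280 133.0 [478. -85. 194.] [-16.5   5.6  -0.1]
290 131.0 [481. -85. 196.] [-18.9   2.1  -0.1]
300 132.0 [486. -85. 197.] [-19.9  -2.2  -0.1]
310 131.0 [489. -84. 199.] [-21.9  -6.   -0.1]
320 132.0 [494. -84. 200.] [-22.2 -11.   -0.1]
330 131.0 [498. -84. 202.] [-24.3 -14.8  -0.1]
340 132.0 [503. -83. 203.] [-25.2 -19.7  -0.1]
350 133.0 [508. -83. 203.] [-25.7 -25.1  -0.1]
[ 535. -346.   49.] [ 452. -212.    5.] [ 440. -171.    4.]
```

jog_arm:
  plan:
    - {"slide": [0.05, 0, 0], "yaw": 0}
    - {"slide": [0.1, 0.0, 0], "yaw": 0}
    - {"slide": [0.125, 0, 0], "yaw": 0}
    - {"slide": [0.132, 0, 0], "yaw": 0}
    - {"slide": [0.138, 0, 0], "yaw": 0}

```text
time_s: 4.47
eef_pos: [487.8, -79.6, 42.0]
ee_rot: [-1.276, 1.164, 1.274]
wrist_force: [1.6, 2.4, 7.9]
opening: 42.1
```

jog_arm:
  plan:
    - {"slide": [0.003, 0, 0], "yaw": 0}
    - {"slide": [0.006, 0.0, 0], "yaw": 0}
    - {"slide": [0.009, 0, 0], "yaw": 0}

```text
time_s: 4.85
eef_pos: [493.1, -79.3, 36.1]
ee_rot: [-1.28, 1.155, 1.266]
wrist_force: [4.9, 3.4, 11.3]
opening: 41.4
```

Run:
```python
from h import *
o,M=st(); p,d,X=wcloud()
B=(X-o["eef_pos"])@M
for r in range(140,360,20): print(r,X[r,285].round(0),B[r,285].round(1))
```

```text
t 4.85 tcp [493.1 -79.3  36.1] jaw yaw deg 95.16 tilt [ 0.013  0.002 -1.   ] q [-0.16  0.39 -0.54  0.63  0.   -0.25] F [ 4.9  3.4 11.3] open 41.4
140 [435. -85.   4.] [30.9 58.7  0. ]
160 [439. -84.  43.] [-7.2 53.8 -0. ]
180 [447. -84.  46.] [-10.6  46.4  -0. ]
200 [454. -83.  49.] [-13.   38.9  -0. ]
220 [462. -82.  50.] [-14.   31.   -0.1]
240 [470. -82.  51.] [-15.2  23.   -0.1]
260 [478. -81.  52.] [-16.6  14.8  -0.1]
280 [486. -80.  55.] [-18.9   6.8  -0.1]
300 [495. -79.  56.] [-19.5  -2.5  -0.1]
320 [506. -78.  55.] [-19.1 -13.3  -0.1]
340 [514. -78.  59.] [-22.9 -21.6  -0.1]
```

jog_arm:
  plan:
    - {"slide": [0.003, 0.002, 0], "yaw": 0}
    - {"slide": [0.006, 0.003, 0], "yaw": 0}
    - {"slide": [0.008, 0.003, 0], "yaw": 0}

```text
time_s: 5.28
eef_pos: [494.9, -80.3, 29.8]
ee_rot: [-1.286, 1.149, 1.259]
wrist_force: [8.8, 3.5, 12.9]
opening: 41.6
```

jog_arm:
  plan:
    - {"slide": [0, 0, 0], "yaw": 0}
    - {"slide": [0, 0, 0], "yaw": 0}
    - {"slide": [0, 0, 0], "yaw": 0}
    - {"slide": [-0.04, 0, 0], "yaw": 0}
    - {"slide": [-0.1, 0, 0], "yaw": 0}
  gripper: 0.06

```text
time_s: 5.9
eef_pos: [481.0, -80.1, 123.4]
ee_rot: [-1.271, 1.169, 1.28]
wrist_force: [0.5, 0.1, 0.1]
opening: 60.2
```

Run:
```python
from h import *
to([614,-77,150],94)
p,d,X=wcloud()
cv2.imwrite("pics/w3.png",p[:,:,::-1])
p,X=cloud("side"); cv2.imwrite("pics/s3.png",p[:,:,::-1])
```

```text
t 5.9 tcp [481.  -80.1 123.4] jaw yaw deg 95.11 tilt [-0.006  0.001 -1.   ] q [-0.16  0.28 -0.43  0.87 -0.   -0.25] F [0.5 0.1 0.1] open 60.2
slide [-0.0275 -0.1326 -0.0087] yaw 1.1 alt -178.9 q6 -0.25
```

View pics/w3.png

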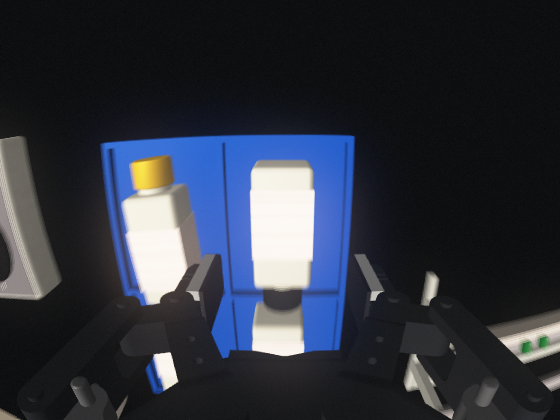

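View pics/s3.png

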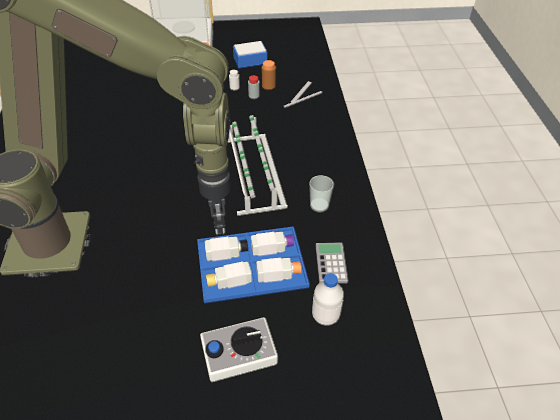

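```bash
cat >> h.py <<'E'
def bodies(n="side"):
    p,X=cloud(n)
    H,S,V=[a.astype(int) for a in cv2.split(cv2.cvtColor(p,cv2.COLOR_RGB2HSV))]
    top=(abs(X[...,0]-563.6)<190)&(abs(X[...,1]+126)<170)&(abs(X[...,2]-46)<4)&(S<60)&(V>150)
    nb,l,s,c=cv2.connectedComponentsWithStats(top.astype(np.uint8))
    a=np.radians(5.13)
    for k in range(1,nb):
        if s[k,4]>60:
            P=X[l==k]; r=cv2.minAreaRect(P[:,:2].astype(np.float32))
            dx,dy=r[0][0]-563.6,r[0][1]+126
            print("body",c[k].round(),s[k,4],"ctr",np.round(r[0],1),np.round(r[1],1),round(r[2],1),"z",np.median(P[:,2]).round(1),"traylocal",round(dx*np.cos(a)+dy*np.sin(a),1),round(-dx*np.sin(a)+dy*np.cos(a),1))
    return p
E
python3 - <<'E'
from h import *
bodies()
E
```

```text
body [267. 239.] 368 ctr [612.8 -75.1] [88.1 48. ] 3.8 z 45.7 traylocal 53.5 46.3
body [221. 244.] 392 ctr [487.4 -83.4] [88.9 47.4] 4.2 z 45.7 traylocal -72.1 49.3
body [273. 265.] 431 ctr [ 621.7 -165.9] [89.2 46. ] 2.3 z 46.0 traylocal 54.3 -44.9
body [233. 270.] 419 ctr [ 514.6 -173.8] [88.8 46.4] 10.7 z 45.7 traylocal -53.0 -43.3
```

jog_arm:
  plan:
    - {"slide": [0.04, -0.003, -0.003], "yaw": 1}
    - {"slide": [0.08, -0.005, -0.003], "yaw": 1}
    - {"slide": [0.095, -0.005, -0.003], "yaw": 1}
    - {"slide": [0.095, -0.005, -0.003], "yaw": 1}

```text
time_s: 6.55
eef_pos: [485.7, -82.5, 26.8]
ee_rot: [-1.258, 1.178, 1.267]
wrist_force: [-0.1, -0.2, 0.3]
opening: 59.9
```

jog_arm:
  plan:
    - {"slide": [0, 0, 0], "yaw": 0}
    - {"slide": [0, 0, 0], "yaw": 0}
    - {"slide": [0, 0, 0], "yaw": 0}
    - {"slide": [-0.003, 0.004, 0], "yaw": 0}
    - {"slide": [-0.003, 0.007, 0], "yaw": 0}
  gripper: 0.03

```text
time_s: 7.18
eef_pos: [482.0, -83.6, 32.8]
ee_rot: [-1.263, 1.174, 1.261]
wrist_force: [0.1, 0.4, -1.8]
opening: 41.4
```

jog_arm:
  plan:
    - {"slide": [0.002, 0, 0], "yaw": 0}
    - {"slide": [0.003, 0, 0], "yaw": 0}

```text
time_s: 7.42
eef_pos: [481.8, -83.5, 29.4]
ee_rot: [-1.262, 1.174, 1.262]
wrist_force: [-1.7, -1.0, 10.6]
opening: 41.5
```

jog_arm:
  plan:
    - {"slide": [0, 0, 0], "yaw": 0}
    - {"slide": [0, 0, 0], "yaw": 0}
    - {"slide": [0, 0, 0], "yaw": 0}
    - {"slide": [-0.05, 0, 0], "yaw": 0}
    - {"slide": [-0.1, 0, 0], "yaw": 0}
  gripper: 0.062

```text
time_s: 8.05
eef_pos: [481.1, -83.3, 129.9]
ee_rot: [-1.261, 1.175, 1.264]
wrist_force: [0.9, -0.7, 0.8]
opening: 61.9
```

Run:
```python
from h import *
bodies()
to([613,-76.5,110],94)
```

```text
body [267. 239.] 382 ctr [613.1 -75.5] [89.7 49.6] 6.2 z 45.9 traylocal 53.8 45.9
body [219. 245.] 392 ctr [481.1 -85.8] [88.8 49. ] 6.6 z 45.5 traylocal -78.6 47.4
body [273. 265.] 420 ctr [ 621.5 -165.7] [89.2 47.6] 2.0 z 46.0 traylocal 54.1 -44.8
body [233. 271.] 442 ctr [ 514.7 -173.5] [89.3 48.2] 11.9 z 45.7 traylocal -53.0 -42.9
t 8.1 tcp [485.4 -84.1 136.7] jaw yaw deg 94.12 tilt [ 0.009 -0.002 -1.   ] q [-0.17  0.27 -0.41  0.88  0.   -0.24] F [1.2 0.4 3.9] open 61.8
slide [ 0.0278 -0.1276 -0.0016] yaw 0.1 alt -179.9 q6 -0.24
```

jog_arm:
  plan:
    - {"slide": [0.01, -0.045, -0.001], "yaw": 0}
    - {"slide": [0.02, -0.09, -0.001], "yaw": 0}
    - {"slide": [0.028, -0.128, -0.001], "yaw": 0}
    - {"slide": [0.07, -0.128, -0.001], "yaw": 0}
    - {"slide": [0.1, -0.128, -0.001], "yaw": 0}

```text
time_s: 8.72
eef_pos: [609.6, -75.1, 27.4]
ee_rot: [-1.262, 1.175, 1.263]
wrist_force: [-0.8, -0.1, 0.0]
opening: 61.9
```

Run:
```python
from h import *
to([613,-76.5,25],94)
p,d,X=wcloud()
cv2.imwrite("pics/w4.png",p[:,:,::-1])
```

```text
t 8.72 tcp [609.6 -75.1  27.4] jaw yaw deg 94.14 tilt [-0.001  0.    -1.   ] q [-0.12  0.57 -0.24  0.77 -0.   -0.19] F [-0.8 -0.1  0. ] open 61.9
slide [ 0.0024 -0.0033 -0.0017] yaw 0.1 alt -179.9 q6 -0.19
```

View pics/w4.png

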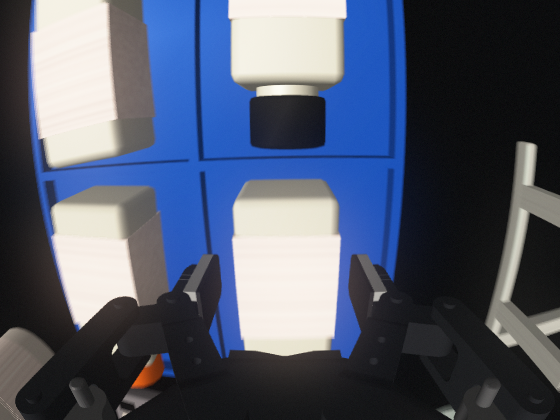

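jog_arm:
  plan:
    - {"slide": [0.001, -0.002, -0.001], "yaw": 0}
    - {"slide": [0.001, -0.002, -0.001], "yaw": 0}
    - {"slide": [0.001, -0.002, -0.001], "yaw": 0}
    - {"slide": [0.001, -0.002, -0.001], "yaw": 0}
  gripper: 0.03

```text
time_s: 9.28
eef_pos: [612.2, -76.3, 29.3]
ee_rot: [-1.263, 1.173, 1.26]
wrist_force: [0.6, -0.3, -1.0]
opening: 41.6
```

jog_arm:
  plan:
    - {"slide": [-0.04, 0, 0], "yaw": 0}
    - {"slide": [-0.08, 0, 0], "yaw": 0}
    - {"slide": [-0.12, 0, 0.03], "yaw": 0}
    - {"slide": [-0.15, 0.0, 0.08], "yaw": -1}
    - {"slide": [-0.15, 0.0, 0.135], "yaw": -2}

```text
time_s: 9.9
eef_pos: [604.2, 59.5, 182.3]
ee_rot: [-1.29, 1.151, 1.281]
wrist_force: [1.2, 0.4, -1.7]
opening: 41.3
```

```bash
cat >> h.py <<'E'
def held():
    o,M=st(); p,d,X=wcloud(); B=(X-o["eef_pos"])@M
    b=B[:,285]; ok=(b[:,0]<12)&(b[:,0]>-40)&(abs(b[:,1])<75)
    y=b[ok]; 
    mid=y[(y[:,1]<40)&(y[:,1]>-20)]
    c=np.polyfit(mid[:,1],-mid[:,0],1)
    print("foot edge tool y (max)",y[:,1].max().round(1),"top height at TCP",c[1].round(1),"slope",c[0].round(3),"n",len(mid))
    return p
E
python3 - <<'E'
from h import *
p=held(); to([580.3,274.7,190],96.5)
cv2.imwrite("pics/w5.png",p[:,:,::-1])
E
```

```text
t 9.9 tcp [604.2  59.5 182.3] jaw yaw deg 96.05 tilt [ 0.008  0.001 -1.   ] q [ 0.1   0.42 -0.05  1.09 -0.   -0.01] F [ 1.2  0.4 -1.7] open 41.3
foot edge tool y (max) 41.6 top height at TCP 18.9 slope -0.008 n 130
t 9.95 tcp [602.2  67.  180.8] jaw yaw deg 96.48 tilt [ 0.004  0.007 -1.   ] q [ 0.11  0.42 -0.05  1.09  0.01 -0.01] F [-0.9  4.5 -2. ] open 41.6
slide [-0.0078 -0.0017  0.2089] yaw -0.0 alt 180.0 q6 -0.01
```

jog_arm:
  plan:
    - {"slide": [0, 0.005, 0.05], "yaw": 0}
    - {"slide": [0, 0.007, 0.1], "yaw": 0}
    - {"slide": [0, 0.0, 0.15], "yaw": 0}
    - {"slide": [0.0, -0.007, 0.195], "yaw": 0}
    - {"slide": [0.02, -0.007, 0.209], "yaw": 0}

```text
time_s: 10.58
eef_pos: [587.9, 270.6, 160.0]
ee_rot: [-1.29, 1.15, 1.287]
wrist_force: [-0.4, -0.4, -2.8]
opening: 41.7
```

Run:
```python
from h import *
to([586.1,275.4,122],96.5)
```

```text
t 10.57 tcp [587.9 270.6 160. ] jaw yaw deg 96.3 tilt [ 0.005  0.003 -1.   ] q [0.43 0.5  0.03 1.09 0.   0.32] F [-0.4 -0.4 -2.8] open 41.7
slide [0.038  0.0014 0.0049] yaw -0.2 alt 179.8 q6 0.32
```

jog_arm:
  plan:
    - {"slide": [0.02, 0.001, 0.003], "yaw": 0}
    - {"slide": [0.036, 0.001, 0.004], "yaw": 0}
    - {"slide": [0.036, 0.001, 0.004], "yaw": 0}

```text
time_s: 10.95
eef_pos: [583.6, 271.0, 122.5]
ee_rot: [-1.286, 1.158, 1.29]
wrist_force: [-2.6, 1.2, 3.4]
opening: 41.6
```

Run:
```python
from h import *
to([586.1,275.4,108],96.5)
```

```text
t 10.95 tcp [583.6 271.  122.5] jaw yaw deg 96.15 tilt [-0.002  0.001 -1.   ] q [ 0.43  0.53 -0.03  1.01  0.    0.33] F [-2.6  1.2  3.4] open 41.6
slide [ 0.0145 -0.003   0.0041] yaw -0.4 alt 179.6 q6 0.33
```

jog_arm:
  plan:
    - {"slide": [-0.012, -0.003, 0.001], "yaw": 0}
    - {"slide": [-0.012, -0.003, 0.004], "yaw": -0.3}
    - {"slide": [-0.012, -0.003, 0.004], "yaw": -0.3}

```text
time_s: 11.32
eef_pos: [588.3, 275.4, 134.6]
ee_rot: [-1.291, 1.153, 1.291]
wrist_force: [0.0, 0.1, -1.4]
opening: 41.3
```

Run:
```python
from h import *
p=held()
cv2.imwrite("pics/w5.png",p[:,:,::-1])
to([586.1,275.4,122],96.5)
```

```text
t 11.32 tcp [588.3 275.4 134.6] jaw yaw deg 96.42 tilt [ 0.001  0.    -1.   ] q [ 0.44  0.53  0.    1.05 -0.    0.33] F [ 0.   0.1 -1.4] open 41.3
foot edge tool y (max) 43.2 top height at TCP 20.8 slope -0.123 n 138
t 11.38 tcp [587.9 275.2 134.3] jaw yaw deg 96.41 tilt [ 0. -0. -1.] q [ 0.44  0.53  0.    1.05 -0.    0.33] F [-1.2  0.2 -1. ] open 41.4
slide [0.0123 0.0018 0.0004] yaw -0.1 alt 179.9 q6 0.33
```

View pics/w5.png

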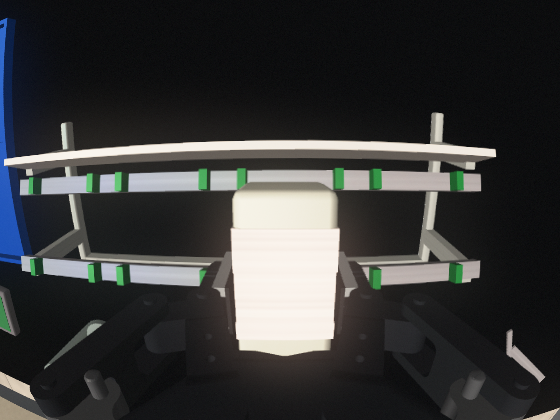

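```bash
cat >> h.py <<'E'
def lanes():
    o,M=st(); p,d,X=wcloud(); B=(X-o["eef_pos"])@M
    H,S,V=[a.astype(int) for a in cv2.split(cv2.cvtColor(p,cv2.COLOR_RGB2HSV))]
    g=(H>50)&(H<85)&(S>100)
    nb,l,s,c=cv2.connectedComponentsWithStats(g.astype(np.uint8))
    for k in range(1,nb):
        if s[k,4]>40: print(c[k].round(),s[k,4],"world",np.nanmedian(X[l==k],0).round(1),"toolz",np.nanmin(B[l==k][:,2]).round(1),np.nanmax(B[l==k][:,2]).round(1))
    # body width
    row=B[260]; ok=(row[:,0]<0)&(abs(row[:,2])<30)&(S[260]<60)&(V[260]>200); print("body tool z",row[ok][:,2].min().round(1),row[ok][:,2].max().round(1))
    return p
E
python3 - <<'E'
from h import *
lanes()
E
```

```text
t 11.38 tcp [587.9 275.2 134.3] jaw yaw deg 96.41 tilt [ 0. -0. -1.] q [ 0.44  0.53  0.    1.05 -0.    0.33] F [-1.2  0.2 -1. ] open 41.4
[203. 179.] 187 world [558.5 223.5  86.4] toolz -72.7 -45.5
[241. 177.] 139 world [554.9 246.   86. ] toolz -40.3 -22.9
[339. 179.] 215 world [549.7 302.2  86.1] toolz 28.5 49.1
[376. 179.] 245 world [547.3 324.2  85.5] toolz 51.5 57.1
[457. 181.] 253 world [541.1 380.4  85. ] toolz 108.0 161.9
[118. 182.] 135 world [565.1 166.9  86.5] toolz -108.4 -102.1
[ 90. 183.] 111 world [567.8 144.   86.4] toolz -188.7 -124.7
[ 34. 186.] 180 world [574.7  89.3  84.8] toolz -188.3 -181.1
[ 36. 267.] 201 world [631.5  95.8 101.8] toolz -302.2 -181.1
[ 94. 273.] 241 world [625.  152.1 102.5] toolz -215.7 -124.9
[123. 276.] 242 world [622.1 174.9 102.9] toolz -175.9 -101.9
[456. 273.] 246 world [597.3 386.9 102.3] toolz 108.2 178.0
[375. 279.] 209 world [603.7 331.  103.4] toolz 51.6 57.3
[  3. 317.] 175 world [792.  -89.6  15.9] toolz -404.0 -372.4
body tool z -21.2 20.7
```

jog_arm:
  plan:
    - {"slide": [0.006, 0, 0.001], "yaw": -0.1}
    - {"slide": [0.012, 0, 0.001], "yaw": -0.1}
    - {"slide": [0.016, 0, 0.001], "yaw": -0.1}
    - {"slide": [0.02, 0, 0.001], "yaw": -0.1}
    - {"slide": [0.022, 0, 0.001], "yaw": -0.1}

```text
time_s: 12.05
eef_pos: [587.4, 276.1, 113.6]
ee_rot: [-1.293, 1.153, 1.292]
wrist_force: [-5.2, -2.5, 14.2]
opening: 41.7
```

Run:
```python
from h import *
held()
```

```text
t 12.05 tcp [587.4 276.1 113.6] jaw yaw deg 96.51 tilt [ 0.  0. -1.] q [ 0.44  0.54 -0.03  1.   -0.    0.33] F [-5.2 -2.5 14.2] open 41.7
foot edge tool y (max) 43.0 top height at TCP 20.9 slope -0.134 n 141
```

jog_arm:
  plan:
    - {"slide": [0.003, 0, 0.0], "yaw": 0}
    - {"slide": [0.005, 0, 0.0], "yaw": 0}
    - {"slide": [0.007, 0, 0], "yaw": 0}
    - {"slide": [0.007, 0, 0], "yaw": 0}

```text
time_s: 12.6
eef_pos: [585.8, 275.6, 109.5]
ee_rot: [-1.292, 1.154, 1.293]
wrist_force: [-11.4, -3.9, 21.5]
opening: 41.8
```

Run:
```python
from h import *
held()
```

```text
t 12.6 tcp [585.8 275.6 109.5] jaw yaw deg 96.51 tilt [-0.001 -0.    -1.   ] q [ 0.44  0.54 -0.04  0.99  0.    0.33] F [-11.4  -3.9  21.5] open 41.8
foot edge tool y (max) 43.8 top height at TCP 22.5 slope -0.225 n 146
```

jog_arm:
  plan:
    - {"slide": [0, 0, 0.0], "yaw": 0}
    - {"slide": [0, 0, 0.0], "yaw": 0}
    - {"slide": [0, 0, 0], "yaw": 0}
  gripper: 0.056

```text
time_s: 13.02
eef_pos: [587.6, 276.3, 104.8]
ee_rot: [-1.292, 1.154, 1.293]
wrist_force: [-0.6, -0.3, -0.1]
opening: 55.7
```

Run:
```python
from h import *
p=held()
cv2.imwrite("pics/w6.png",p[:,:,::-1])
```

```text
t 13.03 tcp [587.6 276.3 104.8] jaw yaw deg 96.52 tilt [-0. -0. -1.] q [ 0.44  0.55 -0.04  0.98  0.    0.33] F [-0.6 -0.3 -0.1] open 55.7
foot edge tool y (max) 47.7 top height at TCP 26.1 slope -0.314 n 153
```

View pics/w6.png

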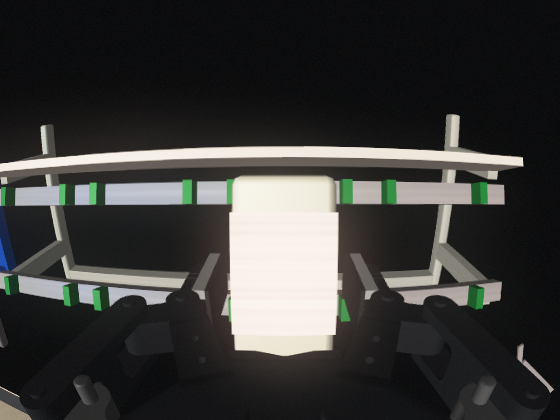

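jog_arm:
  plan:
    - {"slide": [0, 0, 0.0], "yaw": 0}
    - {"slide": [0, 0, 0.0], "yaw": 0}
    - {"slide": [0.0012, 0.004, 0], "yaw": 0}
    - {"slide": [0.0024, 0.008, 0], "yaw": 0}
    - {"slide": [0.003, 0.011, 0], "yaw": 0}
  gripper: 0.03
  grip_force: 20

```text
time_s: 13.7
eef_pos: [577.6, 275.0, 102.4]
ee_rot: [-1.294, 1.151, 1.291]
wrist_force: [5.3, -0.2, -1.9]
opening: 41.9
```

Run:
```python
from h import *
p=held()
```

```text
t 13.7 tcp [577.6 275.  102.4] jaw yaw deg 96.53 tilt [ 0.003 -0.    -1.   ] q [ 0.45  0.53 -0.08  0.96 -0.    0.33] F [ 5.3 -0.2 -1.9] open 41.9
foot edge tool y (max) 47.6 top height at TCP 25.9 slope -0.311 n 150
```

jog_arm:
  plan:
    - {"slide": [0, 0, 0.0], "yaw": 0}
    - {"slide": [0, 0, 0.0], "yaw": 0}
    - {"slide": [0, 0, 0], "yaw": 0}
    - {"slide": [-0.05, 0, 0], "yaw": 0}
    - {"slide": [-0.09, -0.015, -0.04], "yaw": 0}
  gripper: 0.058

```text
time_s: 14.38
eef_pos: [595.3, 238.8, 193.5]
ee_rot: [-1.295, 1.151, 1.297]
wrist_force: [1.4, -0.1, 0.0]
opening: 57.9
```

```bash
cat >> h.py <<'E'
RX,RY,RT=587.72,235.25,0.11385
def rack(n="side",z0=100):
    p,X=cloud(n)
    c,s=np.cos(RT),np.sin(RT); D=X-np.array([RX,RY,85.])
    hx=D[...,0]*c+D[...,1]*s; ly=-D[...,0]*s+D[...,1]*c
    lx=hx*np.cos(.3)+D[...,2]*np.sin(.3); lz=-hx*np.sin(.3)+D[...,2]*np.cos(.3)
    m=(abs(lz-42)<4)&(abs(ly)<160)&(lx>-80)&(lx<120)
    nb,l,st_,ce=cv2.connectedComponentsWithStats(m.astype(np.uint8))
    for k in range(1,nb):
        if st_[k,4]>60:
            q=l==k; print(n,"rack body lx",np.percentile(lx[q],[1,99]).round(1),"ly",np.percentile(ly[q],[1,99]).round(1),"lz",np.median(lz[q]).round(1),st_[k,4])
    return p
E
python3 - <<'E'
from h import *
p=rack("side"); cv2.imwrite("pics/s7.png",p[:,:,::-1]); rack("top"); bodies()
to([621,-166.5,170],92.7)
E
```

```text
side rack body lx [-43.4  41.5] ly [15.2 62.6] lz 41.5 218
top rack body lx [-43.5   2.2] ly [16.3 36.6] lz 42.2 99
body [219. 245.] 401 ctr [481.4 -87. ] [89.  47.8] 4.9 z 45.8 traylocal -78.4 46.2
body [274. 265.] 432 ctr [ 621.6 -164.9] [89.3 46.5] 2.4 z 45.9 traylocal 54.3 -43.9
body [232. 271.] 442 ctr [ 514.6 -174.9] [89.8 47.3] 13.1 z 45.9 traylocal -53.1 -44.3
t 14.53 tcp [598.5 236.3 195.3] jaw yaw deg 96.38 tilt [ 0.006  0.002 -1.   ] q [ 0.38  0.48  0.08  1.17 -0.    0.26] F [-0.8  0.5 -0.6] open 57.9
slide [ 0.0245  0.0225 -0.4029] yaw 3.7 alt -176.3 q6 0.26
```

View pics/s7.png

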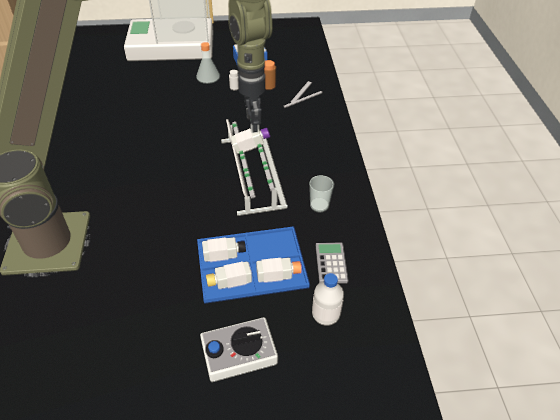

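jog_arm:
  plan:
    - {"slide": [0, 0.003, -0.058], "yaw": 0.7}
    - {"slide": [0.0, 0.006, -0.116], "yaw": 1.4}
    - {"slide": [0, 0.01, -0.174], "yaw": 2}
    - {"slide": [0, 0.013, -0.232], "yaw": 2.7}
    - {"slide": [0, 0.016, -0.29], "yaw": 3.7}
  gripper: 0.062

```text
time_s: 15.15
eef_pos: [612.1, -53.9, 190.8]
ee_rot: [-1.244, 1.187, 1.248]
wrist_force: [0.5, -1.0, 0.5]
opening: 61.9
```

jog_arm:
  plan:
    - {"slide": [0, 0.003, -0.055], "yaw": 0}
    - {"slide": [0.02, 0.006, -0.113], "yaw": 0}
    - {"slide": [0.07, 0.006, -0.113], "yaw": 0}
    - {"slide": [0.11, 0.006, -0.113], "yaw": 0}
    - {"slide": [0.11, 0.006, -0.113], "yaw": 0}

```text
time_s: 15.78
eef_pos: [608.4, -164.6, 77.6]
ee_rot: [-1.238, 1.19, 1.255]
wrist_force: [0.7, 0.1, -0.9]
opening: 61.9
```

Run:
```python
from h import *
to([621,-166,25],92.7)
p,d,X=wcloud()
cv2.imwrite("pics/w7.png",p[:,:,::-1])
```

```text
t 15.78 tcp [ 608.4 -164.6   77.6] jaw yaw deg 92.82 tilt [-0.01   0.003 -1.   ] q [-0.26  0.55 -0.12  0.91  0.   -0.31] F [ 0.7  0.1 -0.9] open 61.9
slide [ 0.0524 -0.0131 -0.0023] yaw 0.1 alt -179.9 q6 -0.31
```

View pics/w7.png

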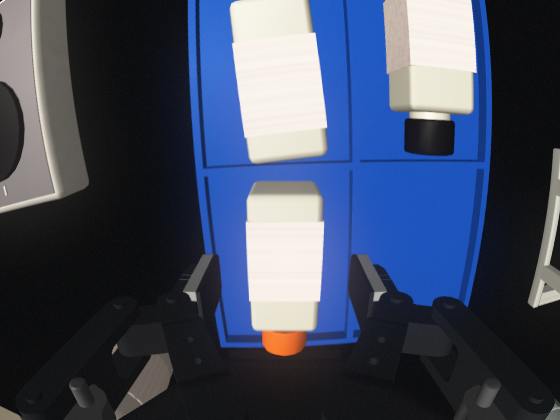

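jog_arm:
  plan:
    - {"slide": [0.02, -0.006, -0.001], "yaw": 0}
    - {"slide": [0.04, -0.01, -0.001], "yaw": 0}
    - {"slide": [0.051, -0.01, -0.001], "yaw": 0}
    - {"slide": [0.051, -0.01, -0.001], "yaw": 0}

```text
time_s: 16.32
eef_pos: [621.6, -166.2, 29.9]
ee_rot: [-1.244, 1.187, 1.248]
wrist_force: [0.1, 0.5, 0.7]
opening: 61.9
```

jog_arm:
  plan:
    - {"slide": [0, 0, 0], "yaw": 0}
    - {"slide": [0, 0, 0], "yaw": 0}
    - {"slide": [0, 0, 0], "yaw": 0}
    - {"slide": [0, 0, 0], "yaw": 0}
  gripper: 0.03
  grip_force: 22

```text
time_s: 16.82
eef_pos: [623.1, -166.8, 31.9]
ee_rot: [-1.246, 1.185, 1.244]
wrist_force: [-0.3, 0.6, 2.7]
opening: 41.4
```

jog_arm:
  plan:
    - {"slide": [-0.04, 0, 0], "yaw": 0}
    - {"slide": [-0.08, 0, 0], "yaw": 0}
    - {"slide": [-0.12, 0, 0.03], "yaw": 0}
    - {"slide": [-0.14, 0.0, 0.08], "yaw": -1}
    - {"slide": [-0.14, 0.0, 0.135], "yaw": -2}

```text
time_s: 17.45
eef_pos: [617.4, -31.3, 173.5]
ee_rot: [-1.273, 1.166, 1.266]
wrist_force: [0.6, 0.4, -2.6]
opening: 41.7
```

Run:
```python
from h import *
p=held(); cv2.imwrite("pics/w8.png",p[:,:,::-1])
h=3
c,s=np.cos(RT),np.sin(RT)
for ly in (-40,-120): print(ly, (RX+h*c-ly*s).round(1),(RY+h*s+ly*c).round(1))
to([595.2,195.9,165],96.5)
```

```text
t 17.45 tcp [617.4 -31.3 173.5] jaw yaw deg 94.75 tilt [ 0.004 -0.    -1.   ] q [-0.05  0.45 -0.03  1.09 -0.   -0.13] F [ 0.6  0.4 -2.6] open 41.7
foot edge tool y (max) 45.2 top height at TCP 15.0 slope -0.007 n 127
-40 595.2 195.8
-120 604.3 116.4
t 17.5 tcp [615.7 -23.5 172.4] jaw yaw deg 95.17 tilt [ 0.001  0.007 -1.   ] q [-0.04  0.45 -0.03  1.09  0.01 -0.13] F [-2.   4.8 -1.8] open 41.5
slide [0.0088 0.0007 0.2203] yaw -1.3 alt 178.7 q6 -0.13
```

jog_arm:
  plan:
    - {"slide": [0.003, 0.001, 0.055], "yaw": -0.5}
    - {"slide": [0.006, 0.001, 0.11], "yaw": -1}
    - {"slide": [0.009, 0.001, 0.165], "yaw": -1.3}
    - {"slide": [0.012, 0.001, 0.21], "yaw": -1.3}
    - {"slide": [0.022, 0.001, 0.223], "yaw": -1.3}

```text
time_s: 18.12
eef_pos: [596.1, 193.0, 149.1]
ee_rot: [-1.29, 1.154, 1.29]
wrist_force: [0.4, -0.3, -2.7]
opening: 41.5
```

jog_arm:
  plan:
    - {"slide": [0, 0, 0], "yaw": 0}

```text
time_s: 18.25
eef_pos: [595.2, 190.3, 147.7]
ee_rot: [-1.288, 1.159, 1.29]
wrist_force: [0.1, -1.1, -2.2]
opening: 41.9
```

Run:
```python
from h import *
p=lanes(); cv2.imwrite("pics/w8.png",p[:,:,::-1])
to([595.2,195.9,128],96.5)
```

```text
t 18.25 tcp [595.2 190.3 147.7] jaw yaw deg 96.2 tilt [-0.003 -0.002 -1.   ] q [ 0.31  0.48 -0.04  1.05 -0.    0.2 ] F [ 0.1 -1.1 -2.2] open 41.9
[343. 178.] 188 world [558.5 222.4  86.1] toolz 33.7 38.9
[216. 179.] 143 world [567.4 143.8  86.4] toolz -65.3 -40.8
[377. 179.] 205 world [556.5 244.8  85.8] toolz 56.7 62.1
[134. 182.] 131 world [574.8  87.2  86.6] toolz -146.8 -97.7
[479. 181.] 206 world [547.9 323.6  84.6] toolz 136.2 192.8
[534. 183.] 190 world [541.4 380.2  83.6] toolz 192.5 282.7
[533. 260.] 182 world [597.9 386.6 101.7] toolz 193.1 317.4
[479. 266.] 197 world [604.6 330.2 102.6] toolz 136.2 226.1
[138. 271.] 209 world [631.4  95.3 103.3] toolz -163.5 -96.7
[377. 273.] 198 world [613.7 251.2 103.5] toolz 57.0 91.4
[ 46. 318.] 554 world [779.7 -97.3  15.9] toolz -326.3 -287.5
body tool z -21.0 20.6
t 18.3 tcp [595.6 189.4 148.4] jaw yaw deg 96.12 tilt [-0.002 -0.002 -1.   ] q [ 0.31  0.48 -0.04  1.05 -0.    0.2 ] F [ 0.4 -0.3 -2.4] open 41.2
slide [ 0.0204 -0.0003  0.0065] yaw -0.4 alt 179.6 q6 0.2
```

View pics/w8.png

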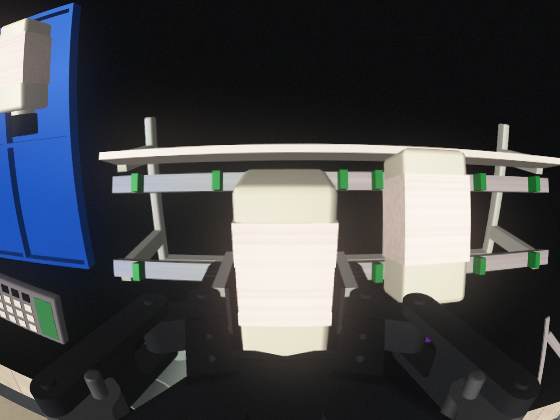

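jog_arm:
  plan:
    - {"slide": [0.005, 0, 0.005], "yaw": -0.4}
    - {"slide": [0.008, 0, 0.0075], "yaw": -0.4}
    - {"slide": [0.016, 0, 0.0075], "yaw": -0.4}
    - {"slide": [0.025, 0, 0.0075], "yaw": -0.4}
    - {"slide": [0.03, 0, 0.0075], "yaw": -0.4}

```text
time_s: 18.92
eef_pos: [593.9, 197.3, 120.3]
ee_rot: [-1.291, 1.155, 1.294]
wrist_force: [-10.4, -3.0, 18.8]
opening: 41.7
```

Run:
```python
from h import *
held()
```

```text
t 18.93 tcp [593.9 197.3 120.3] jaw yaw deg 96.51 tilt [-0.002 -0.    -1.   ] q [ 0.32  0.5  -0.09  0.99  0.    0.21] F [-10.4  -3.   18.8] open 41.7
foot edge tool y (max) 45.6 top height at TCP 15.8 slope -0.071 n 132
```

jog_arm:
  plan:
    - {"slide": [0.004, 0, 0.0], "yaw": 0}
    - {"slide": [0.007, 0, 0.0], "yaw": 0}
    - {"slide": [0.01, 0, 0], "yaw": 0}
    - {"slide": [0.01, 0, 0], "yaw": 0}

```text
time_s: 19.48
eef_pos: [591.3, 196.9, 111.1]
ee_rot: [-1.29, 1.158, 1.297]
wrist_force: [-12.6, -3.2, 16.8]
opening: 41.7
```

Run:
```python
from h import *
held()
```

```text
t 19.48 tcp [591.3 196.9 111.1] jaw yaw deg 96.53 tilt [-0.006 -0.001 -1.   ] q [ 0.32  0.5  -0.1   0.97  0.    0.21] F [-12.6  -3.2  16.8] open 41.7
foot edge tool y (max) 47.8 top height at TCP 19.2 slope -0.266 n 145
```

jog_arm:
  plan:
    - {"slide": [0, 0, 0.0], "yaw": 0}
    - {"slide": [0, 0, 0.0], "yaw": 0}
    - {"slide": [0, 0, 0], "yaw": 0}
  gripper: 0.056

```text
time_s: 19.9
eef_pos: [595.8, 197.8, 109.0]
ee_rot: [-1.293, 1.153, 1.292]
wrist_force: [0.2, 0.4, 0.5]
opening: 56.0
```

Run:
```python
from h import *
p=held()
```

```text
t 19.9 tcp [595.8 197.8 109. ] jaw yaw deg 96.51 tilt [ 0. -0. -1.] q [ 0.32  0.51 -0.1   0.96 -0.    0.21] F [0.2 0.4 0.5] open 56.0
foot edge tool y (max) 53.4 top height at TCP 21.7 slope -0.31 n 150
```

jog_arm:
  plan:
    - {"slide": [0, 0, 0.0], "yaw": 0}
    - {"slide": [0, 0, 0.0], "yaw": 0}
    - {"slide": [0.0006, 0.002, 0], "yaw": 0}
    - {"slide": [0.0012, 0.004, 0], "yaw": 0}
    - {"slide": [0.0012, 0.004, 0], "yaw": 0}
  gripper: 0.03
  grip_force: 20

```text
time_s: 20.58
eef_pos: [592.3, 197.5, 108.3]
ee_rot: [-1.293, 1.152, 1.291]
wrist_force: [2.8, 0.4, -2.1]
opening: 41.8
```

jog_arm:
  plan:
    - {"slide": [0, 0, 0.0], "yaw": 0}
    - {"slide": [0, 0, 0.0], "yaw": 0}
    - {"slide": [0, 0, 0], "yaw": 0}
    - {"slide": [-0.05, 0, 0], "yaw": 0}
    - {"slide": [-0.09, 0, -0.04], "yaw": 0}
  gripper: 0.058

```text
time_s: 21.2
eef_pos: [596.1, 159.2, 199.2]
ee_rot: [-1.295, 1.15, 1.296]
wrist_force: [1.4, -0.7, 0.6]
opening: 58.1
```

Run:
```python
from h import *
p=rack("side"); cv2.imwrite("pics/s9.png",p[:,:,::-1]); rack("top"); bodies()
to([514.3,-174.5,140],-80)
```

```text
side rack body lx [-43.8  17. ] ly [13.9 63.3] lz 41.8 181
side rack body lx [-42.7  44.3] ly [-64.1 -17.6] lz 41.4 249
body [219. 245.] 393 ctr [483.  -86.3] [93.7 48.2] 2.3 z 45.7 traylocal -76.7 46.7
body [232. 271.] 433 ctr [ 514.7 -174.5] [89.8 47.7] 8.4 z 45.9 traylocal -53.0 -43.9
t 21.35 tcp [598.  156.7 201. ] jaw yaw deg 96.39 tilt [ 0.005  0.001 -1.   ] q [ 0.26  0.43  0.02  1.15 -0.    0.14] F [ 0.2 -0.3 -1.5] open 58.1
slide [ 0.0601  0.1203 -0.3199] yaw 176.4 alt -3.6 q6 0.14
```

View pics/s9.png

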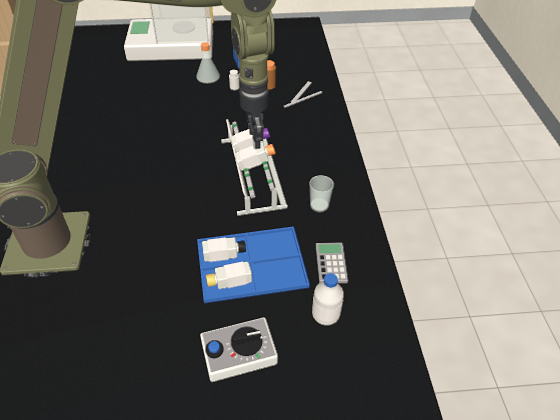

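jog_arm:
  plan:
    - {"slide": [0.0, 0.02, -0.055], "yaw": 10.5}
    - {"slide": [0.0, 0.04, -0.11], "yaw": 21}
    - {"slide": [0.01, 0.06, -0.165], "yaw": 31.5}
    - {"slide": [0.02, 0.08, -0.22], "yaw": 42}
    - {"slide": [0.03, 0.1, -0.275], "yaw": 52.5}
  gripper: 0.062

```text
time_s: 21.98
eef_pos: [526.7, -127.8, 166.6]
ee_rot: [-0.596, 1.488, 0.598]
wrist_force: [0.9, -0.6, 0.2]
opening: 62.0
```

jog_arm:
  plan:
    - {"slide": [0, 0, 0], "yaw": 10.5}
    - {"slide": [0, 0, 0], "yaw": 21}
    - {"slide": [0, 0, 0], "yaw": 31.5}
    - {"slide": [0, 0, 0], "yaw": 42}
    - {"slide": [0, 0, 0], "yaw": 52.5}

```text
time_s: 22.6
eef_pos: [527.1, -126.1, 166.7]
ee_rot: [0.121, 1.57, -0.12]
wrist_force: [0.5, 1.2, 0.1]
opening: 61.9
```

jog_arm:
  plan:
    - {"slide": [0, 0, 0], "yaw": 10.5}
    - {"slide": [0, 0, 0], "yaw": 21}
    - {"slide": [0, 0, 0], "yaw": 31.5}
    - {"slide": [0, 0, 0], "yaw": 42}
    - {"slide": [0, 0, 0], "yaw": 52.5}

```text
time_s: 23.22
eef_pos: [527.1, -126.1, 166.7]
ee_rot: [0.833, 1.408, -0.833]
wrist_force: [0.4, -0.7, 0.4]
opening: 62.3
```

Run:
```python
from h import *
to([514.3,-174.5,90],-80.6)
```

```text
t 23.23 tcp [ 527.1 -126.1  166.7] jaw yaw deg -61.29 tilt [-0.003  0.001 -1.   ] q [-0.24  0.33 -0.23  1.01  0.    2.41] F [ 0.4 -0.7  0.4] open 62.3
slide [ 0.0766 -0.0344  0.0365] yaw 19.3 alt -160.7 q6 2.41
```

jog_arm:
  plan:
    - {"slide": [0.02, -0.015, 0.018], "yaw": 9.7}
    - {"slide": [0.04, -0.034, 0.036], "yaw": 19.3}
    - {"slide": [0.077, -0.034, 0.036], "yaw": 19.3}
    - {"slide": [0.077, -0.034, 0.036], "yaw": 19.3}

```text
time_s: 23.72
eef_pos: [512.2, -173.5, 87.6]
ee_rot: [1.082, 1.293, -1.087]
wrist_force: [0.4, 0.7, 0.2]
opening: 61.9
```

Run:
```python
from h import *
to([514.3,-174.5,25],-80.6)
p,d,X=wcloud()
cv2.imwrite("pics/w10.png",p[:,:,::-1])
```

```text
t 23.73 tcp [ 512.2 -173.5   87.6] jaw yaw deg -80.28 tilt [-0.008  0.003 -1.   ] q [-0.33  0.4  -0.35  0.83  0.    2.65] F [0.4 0.7 0.2] open 61.9
slide [0.0626 0.0024 0.0016] yaw 0.3 alt -179.7 q6 2.65
```

View pics/w10.png

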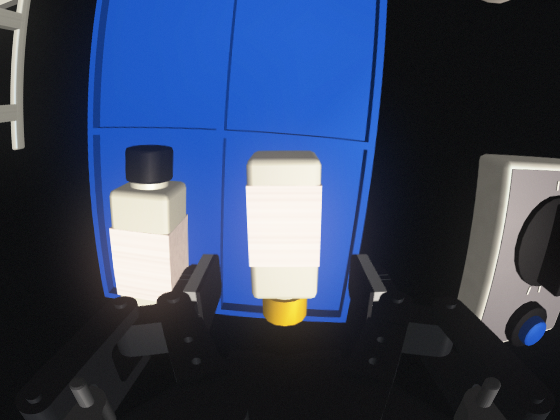

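jog_arm:
  plan:
    - {"slide": [0.03, 0.002, 0.001], "yaw": 0}
    - {"slide": [0.055, 0.002, 0.001], "yaw": 0}
    - {"slide": [0.062, 0.002, 0.001], "yaw": 0}
    - {"slide": [0.062, 0.002, 0.001], "yaw": 0}

```text
time_s: 24.28
eef_pos: [518.4, -175.4, 29.8]
ee_rot: [1.083, 1.284, -1.083]
wrist_force: [0.1, -0.0, 0.7]
opening: 61.2
```

jog_arm:
  plan:
    - {"slide": [0, 0, 0], "yaw": 0}
    - {"slide": [0, 0, 0], "yaw": 0}
    - {"slide": [0, 0, 0], "yaw": 0}
    - {"slide": [0, 0, 0], "yaw": 0}
  gripper: 0.03
  grip_force: 24

```text
time_s: 24.78
eef_pos: [519.1, -175.7, 30.6]
ee_rot: [1.084, 1.282, -1.081]
wrist_force: [-0.1, 1.4, 6.5]
opening: 41.4
```

jog_arm:
  plan:
    - {"slide": [-0.04, 0, 0], "yaw": 0}
    - {"slide": [-0.08, 0, 0], "yaw": 0}
    - {"slide": [-0.12, 0, 0], "yaw": -8}
    - {"slide": [-0.15, 0.0, -0.02], "yaw": -16}
    - {"slide": [-0.15, 0.0, -0.06], "yaw": -24}

```text
time_s: 25.4
eef_pos: [510.2, -117.5, 182.2]
ee_rot: [0.765, 1.425, -0.762]
wrist_force: [1.2, 0.3, -1.8]
opening: 41.6
```

Run:
```python
from h import *
held()
to([604,116,165],96.5)
```

```text
t 25.4 tcp [ 510.2 -117.5  182.2] jaw yaw deg -56.17 tilt [ 0.007 -0.002 -1.   ] q [-0.23  0.28 -0.26  1.02 -0.    2.33] F [ 1.2  0.3 -1.8] open 41.6
foot edge tool y (max) 41.8 top height at TCP 16.3 slope -0.003 n 128
t 25.45 tcp [ 507.  -112.1  180.7] jaw yaw deg -55.74 tilt [ 0.002  0.004 -1.   ] q [-0.22  0.28 -0.26  1.02  0.    2.32] F [-2.1  4.8 -0.9] open 41.5
slide [ 0.0167  0.2085 -0.1339] yaw -152.2 alt 27.8 q6 2.32
```

jog_arm:
  plan:
    - {"slide": [0, 0.04, -0.026], "yaw": -10.2}
    - {"slide": [0, 0.08, -0.052], "yaw": -20.4}
    - {"slide": [0, 0.12, -0.078], "yaw": -30.6}
    - {"slide": [0, 0.16, -0.104], "yaw": -40.8}
    - {"slide": [0, 0.19, -0.125], "yaw": -51}

```text
time_s: 26.08
eef_pos: [596.9, 94.6, 178.9]
ee_rot: [0.067, 1.57, -0.068]
wrist_force: [-0.1, 0.5, -0.5]
opening: 41.7
```

jog_arm:
  plan:
    - {"slide": [0, 0, 0], "yaw": -10.2}
    - {"slide": [0, 0, 0], "yaw": -20.4}
    - {"slide": [0, 0, 0], "yaw": -30.6}
    - {"slide": [0, 0, 0], "yaw": -40.8}
    - {"slide": [0, 0, 0], "yaw": -51}

```text
time_s: 26.7
eef_pos: [596.0, 92.7, 178.8]
ee_rot: [-0.628, 1.479, 0.628]
wrist_force: [-0.9, -0.4, -0.9]
opening: 41.3
```

jog_arm:
  plan:
    - {"slide": [0, 0, 0], "yaw": -10.2}
    - {"slide": [0, 0, 0], "yaw": -20.4}
    - {"slide": [0, 0, 0], "yaw": -30.6}
    - {"slide": [0, 0, 0], "yaw": -40.8}
    - {"slide": [0, 0, 0], "yaw": -50}

```text
time_s: 27.32
eef_pos: [596.0, 92.7, 178.8]
ee_rot: [-1.286, 1.159, 1.286]
wrist_force: [-0.3, 0.1, -1.2]
opening: 41.6
```

Run:
```python
from h import *
to([604,117.3,150],96.5)
```

```text
t 27.32 tcp [596.   92.7 178.8] jaw yaw deg 96.0 tilt [-0.001 -0.001 -1.   ] q [ 0.15  0.42 -0.05  1.09 -0.    0.05] F [-0.3  0.1 -1.2] open 41.6
slide [ 0.0288 -0.0105  0.0237] yaw -0.5 alt 179.5 q6 0.05
```

jog_arm:
  plan:
    - {"slide": [0.015, -0.01, 0.02], "yaw": -0.5}
    - {"slide": [0.029, -0.0105, 0.0237], "yaw": -0.5}
    - {"slide": [0.029, -0.0105, 0.0237], "yaw": -0.5}

```text
time_s: 27.7
eef_pos: [602.7, 117.8, 147.7]
ee_rot: [-1.287, 1.16, 1.292]
wrist_force: [-0.7, -0.2, -1.0]
opening: 41.5
```

Run:
```python
from h import *
to([604,117.3,128],96.5)
p=lanes(); cv2.imwrite("pics/w11.png",p[:,:,::-1])
```

```text
t 27.7 tcp [602.7 117.8 147.7] jaw yaw deg 96.23 tilt [-0.005 -0.001 -1.   ] q [ 0.19  0.46 -0.07  1.04 -0.    0.08] F [-0.7 -0.2 -1. ] open 41.5
slide [ 0.0197 -0.0013 -0.0007] yaw -0.3 alt 179.7 q6 0.08
t 27.7 tcp [602.7 117.8 147.7] jaw yaw deg 96.23 tilt [-0.005 -0.001 -1.   ] q [ 0.19  0.46 -0.07  1.04 -0.    0.08] F [-0.7 -0.2 -1. ] open 41.5
[332. 180.] 161 world [567.6 143.2  86.1] toolz 27.1 38.0
[367. 181.] 197 world [566.1 165.5  85.6] toolz 49.5 78.6
[241. 178.] 104 world [572.7  86.8  85.9] toolz -42.6 -25.2
[472. 183.] 201 world [557.  244.1  84.6] toolz 128.9 134.8
[472. 268.] 180 world [613.7 251.  102.7] toolz 129.4 211.6
[368. 273.] 107 world [620.5 173.1 103.5] toolz 49.9 87.3
[ 87. 321.] 494 world [770.3 -99.2  15.8] toolz -251.8 -57.9
body tool z -21.4 20.6
```

View pics/w11.png

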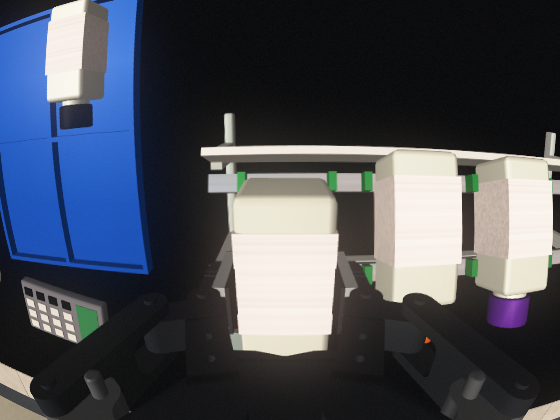

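jog_arm:
  plan:
    - {"slide": [0.01, 0, 0], "yaw": -0.3}
    - {"slide": [0.018, 0, 0], "yaw": -0.3}
    - {"slide": [0.024, 0, 0], "yaw": -0.3}
    - {"slide": [0.029, 0, 0], "yaw": -0.3}
    - {"slide": [0.033, 0, 0], "yaw": -0.3}

```text
time_s: 28.38
eef_pos: [603.1, 117.3, 119.4]
ee_rot: [-1.292, 1.154, 1.293]
wrist_force: [-10.9, -1.1, 20.6]
opening: 41.7
```

Run:
```python
from h import *
held()
```

```text
t 28.38 tcp [603.1 117.3 119.4] jaw yaw deg 96.51 tilt [-0.001 -0.    -1.   ] q [ 0.19  0.48 -0.12  0.97 -0.    0.08] F [-10.9  -1.1  20.6] open 41.7
foot edge tool y (max) 41.6 top height at TCP 17.0 slope -0.064 n 133
```

jog_arm:
  plan:
    - {"slide": [0.004, 0, 0.0], "yaw": 0}
    - {"slide": [0.007, 0, 0.0], "yaw": 0}
    - {"slide": [0.009, 0, 0], "yaw": 0}
    - {"slide": [0.009, 0, 0], "yaw": 0}

```text
time_s: 28.92
eef_pos: [600.7, 117.0, 110.6]
ee_rot: [-1.29, 1.157, 1.296]
wrist_force: [-13.4, -2.4, 19.5]
opening: 41.4
```

Run:
```python
from h import *
held()
```

```text
t 28.93 tcp [600.7 117.  110.6] jaw yaw deg 96.51 tilt [-0.005 -0.001 -1.   ] q [ 0.19  0.49 -0.14  0.95  0.    0.08] F [-13.4  -2.4  19.5] open 41.4
foot edge tool y (max) 43.8 top height at TCP 20.4 slope -0.237 n 145
```

jog_arm:
  plan:
    - {"slide": [0, 0, 0.0], "yaw": 0}
    - {"slide": [0, 0, 0.0], "yaw": 0}
    - {"slide": [0, 0, 0], "yaw": 0}
  gripper: 0.056

```text
time_s: 29.35
eef_pos: [604.7, 117.6, 107.8]
ee_rot: [-1.293, 1.153, 1.292]
wrist_force: [0.5, 1.0, -0.9]
opening: 55.9
```

Run:
```python
from h import *
p=held()
```

```text
t 29.35 tcp [604.7 117.6 107.8] jaw yaw deg 96.51 tilt [ 0.  0. -1.] q [ 0.19  0.49 -0.13  0.94 -0.    0.08] F [ 0.5  1.  -0.9] open 55.9
foot edge tool y (max) 49.9 top height at TCP 22.7 slope -0.309 n 150
```

jog_arm:
  plan:
    - {"slide": [0, 0, 0.0], "yaw": 0}
    - {"slide": [0, 0, 0.0], "yaw": 0}
    - {"slide": [0.0009, 0.003, 0], "yaw": 0}
    - {"slide": [0.0018, 0.006, 0], "yaw": 0}
    - {"slide": [0.0021, 0.0075, 0], "yaw": 0}
  gripper: 0.03
  grip_force: 20

```text
time_s: 30.02
eef_pos: [598.0, 116.9, 106.2]
ee_rot: [-1.294, 1.151, 1.291]
wrist_force: [3.9, -0.1, -2.3]
opening: 41.5
```

jog_arm:
  plan:
    - {"slide": [0, 0, 0.0], "yaw": 0}
    - {"slide": [0, 0, 0.0], "yaw": 0}
    - {"slide": [0, 0, 0], "yaw": 0}
    - {"slide": [-0.05, 0, 0], "yaw": 0}
    - {"slide": [-0.09, 0, -0.04], "yaw": 0}
  gripper: 0.058

```text
time_s: 30.65
eef_pos: [601.5, 78.6, 197.1]
ee_rot: [-1.295, 1.151, 1.296]
wrist_force: [1.7, -0.4, 0.1]
opening: 57.8
```

Run:
```python
from h import *
p=rack("side"); cv2.imwrite("pics/s12.png",p[:,:,::-1]); bodies()
p,X=cloud("top");cv2.imwrite("pics/t12.png",p[:,:,::-1])
d=cv2.resize(p[200:285,380:450,::-1],None,fx=8,fy=8,interpolation=cv2.INTER_CUBIC); cv2.imwrite("pics/z12.png",d)
to([540,-300,190],None)
```

```text
side rack body lx [-43.6  14.9] ly [13.9 61.3] lz 41.8 178
side rack body lx [-43.3  13.5] ly [-64.5 -17. ] lz 42.0 181
side rack body lx [-43.4  44.3] ly [-144.   -98.7] lz 41.6 251
body [219. 245.] 388 ctr [481.1 -86. ] [89.3 49. ] 4.8 z 45.6 traylocal -78.6 47.2
t 30.8 tcp [603.5  75.9 198.8] jaw yaw deg 96.38 tilt [ 0.006  0.001 -1.   ] q [ 0.13  0.42 -0.01  1.14 -0.    0.01] F [-0.6  0.5 -0.6] open 58.1
slide [ 0.0082  0.105  -0.3665]
```

View pics/s12.png

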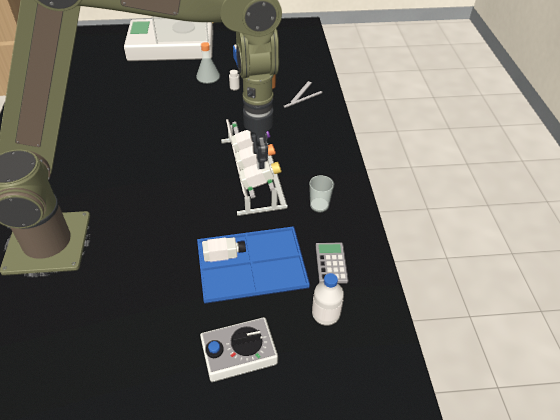

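View pics/z12.png

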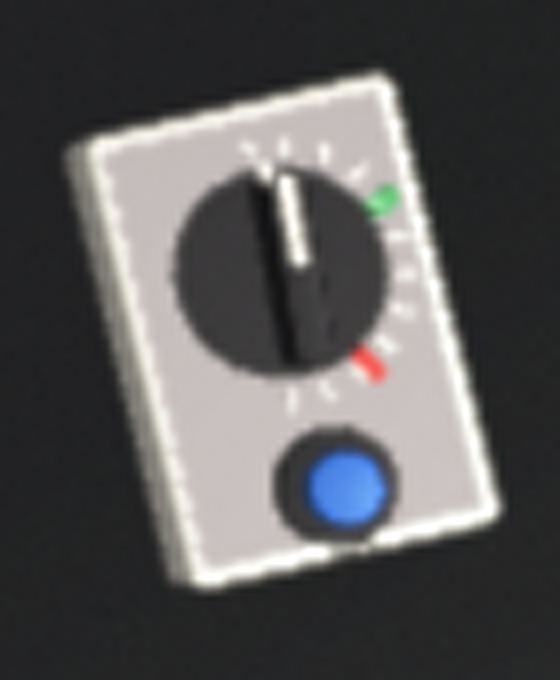

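Run:
```python
from h import *
for n in ("top","side"):
    p,X=cloud(n)
    H,S,V=[a.astype(int) for a in cv2.split(cv2.cvtColor(p,cv2.COLOR_RGB2HSV))]
    reg=(X[...,1]<-240)&(X[...,1]>-420)&(X[...,0]>420)&(X[...,0]<640)
    m=reg&(abs(X[...,2]-40)<4)
    nb,l,s,c=cv2.connectedComponentsWithStats(m.astype(np.uint8)); k=1+np.argmax(s[1:,4])
    r=cv2.minAreaRect(X[l==k][:,:2].astype(np.float32)); print(n,"box",r,np.median(X[l==k][:,2]))
    m=reg&(X[...,2]>66); P=X[m]; print(" bar",len(P),cv2.minAreaRect(P[:,:2].astype(np.float32)),np.median(P[:,2]))
    # bar fit PCA
    q=P[:,:2]-P[:,:2].mean(0); u=np.linalg.svd(q,full_matrices=False)[2][0]; print(" mean",P[:,:2].mean(0),"dir",np.degrees(np.arctan2(u[1],u[0])))
    m=reg&(V<60)&(abs(X[...,2]-48)<4); P=X[m]; print(" disc",len(P),(P.min(0)+P.max(0))/2,P.max(0)-P.min(0), cv2.minEnclosingCircle(P[:,:2].astype(np.float32)))
    m=reg&(H>100)&(H<125)&(S>120); P=X[m]; print(" btn",len(P),np.median(P,0),(P.min(0)+P.max(0))/2)
    for nm,mm in (("red",((H<6)|(H>174))&(S>120)),("green",(H>55)&(H<85)&(S>80))):
        P=X[reg&mm]; print(nm,len(P),P.mean(0))
```

```text
top box ((518.1124267578125, -380.14666748046875), (160.08621215820312, 108.6209716796875), 10.859018325805664) 40.59893313377347
 bar 146 ((513.324462890625, -381.9754333496094), (113.05399322509766, 15.45225715637207), 8.289462089538574) 73.61220200695516
 mean [ 532.01565766 -378.61273915] dir -171.58084987722913
 disc 81 [ 510.69095288 -370.2757632    48.07071236] [113.15349966  49.71751539   7.85468493] ((511.1558532714844, -377.0538635253906), 57.04605484008789)
 btn 82 [ 462.34997095 -392.96094255   62.40940152] [ 456.15578115 -325.06565185   33.70641307]
red 8 [ 505.86367844 -408.20370324   44.55032696]
green 9 [ 561.67593439 -415.62211984   43.33063351]
side box ((519.6939086914062, -380.6248779296875), (158.96865844726562, 108.82575988769531), 11.435149192810059) 40.47013946748166
 bar 192 ((522.5593872070312, -380.12908935546875), (96.90528869628906, 17.307443618774414), 8.315425872802734) 73.44752852488921
 mean [ 539.04344872 -379.04854952] dir -172.31797393957154
 disc 439 [ 511.84106271 -379.00502522   48.02358291] [124.63560294  70.76336024   7.94640898] ((511.11041259765625, -383.2422790527344), 64.5732421875)
 btn 119 [ 465.89813571 -395.67324873   61.40391572] [ 464.85148572 -391.51318807   58.92950668]
red 13 [ 508.03105041 -408.60592337   43.25456637]
green 13 [ 563.01138874 -413.96003103   41.58979133]
```

```bash
cat >> h.py <<'E'
def bar(n="side"):
    p,X=cloud(n)
    reg=(X[...,1]<-300)&(X[...,1]>-450)&(X[...,0]>494)&(X[...,0]<590)
    m=reg&(X[...,2]>66)&(X[...,2]<80); P=X[m]
    r=cv2.minAreaRect(P[:,:2].astype(np.float32)); q=P[:,:2]-P[:,:2].mean(0); u=np.linalg.svd(q,full_matrices=False)[2][0]
    print(n,len(P),np.round(r[0],1),np.round(r[1],1),round(r[2],1),"mean",P[:,:2].mean(0).round(1),"pca",np.degrees(np.arctan2(u[1],u[0])).round(1))
    return p
E
python3 - <<'E'
from h import *
bar("top");bar("side")
to([538.1,-376.5,130],98.3)
E
```

```text
top 132 [ 537.7 -377.9] [63.2 16.5] 6.0 mean [ 537.8 -377.4] pca -171.3
side 193 [ 539.4 -377.8] [63.4 17.3] 7.3 mean [ 539.  -379.1] pca -172.2
t 31.0 tcp [600.4  77.4 194.5] jaw yaw deg 96.55 tilt [-0.003 -0.    -1.   ] q [ 0.13  0.42 -0.02  1.14  0.    0.01] F [-0.9  0.7 -0.3] open 57.8
slide [ 0.0647  0.1135 -0.4439] yaw -1.7 alt 178.3 q6 0.01
```

jog_arm:
  plan:
    - {"slide": [0, 0.014, -0.056], "yaw": 0}
    - {"slide": [0, 0.028, -0.112], "yaw": 0}
    - {"slide": [0, 0.042, -0.168], "yaw": 0}
    - {"slide": [0, 0.056, -0.224], "yaw": -1.7}
    - {"slide": [0, 0.07, -0.28], "yaw": -1.7}
  gripper: 0.045

```text
time_s: 31.62
eef_pos: [562.8, -209.8, 194.5]
ee_rot: [-1.313, 1.138, 1.317]
wrist_force: [0.6, 0.4, 0.5]
opening: 45.0
```

jog_arm:
  plan:
    - {"slide": [0, 0.014, -0.055], "yaw": 0}
    - {"slide": [0, 0.028, -0.11], "yaw": 0}
    - {"slide": [0.02, 0.042, -0.16], "yaw": 0}
    - {"slide": [0.06, 0.043, -0.163], "yaw": 0}
    - {"slide": [0.06, 0.043, -0.163], "yaw": 0}

```text
time_s: 32.25
eef_pos: [541.4, -374.5, 130.9]
ee_rot: [-1.305, 1.139, 1.323]
wrist_force: [-0.6, 1.0, 0.7]
opening: 44.9
```

Run:
```python
from h import *
to([538.3,-377,62],98.3)
o,M=st();p,d,X=wcloud(); B=(X-o["eef_pos"])@M
cv2.imwrite("pics/w13.png",p[:,:,::-1])
m=(X[...,2]>68)&(X[...,2]<80)&(abs(X[...,0]-538)<50)&(abs(X[...,1]+377)<50)
P=X[m]; print(len(P),cv2.minAreaRect(P[:,:2].astype(np.float32)),P.mean(0))
```

```text
t 32.25 tcp [ 541.4 -374.5  130.9] jaw yaw deg 98.19 tilt [-0.009  0.006 -1.   ] q [-0.61  0.55  0.04  1.07  0.   -0.75] F [-0.6  1.   0.7] open 44.9
slide [ 0.0689  0.0028 -0.0025] yaw -0.1 alt 179.9 q6 -0.75
t 32.25 tcp [ 541.4 -374.5  130.9] jaw yaw deg 98.19 tilt [-0.009  0.006 -1.   ] q [-0.61  0.55  0.04  1.07  0.   -0.75] F [-0.6  1.   0.7] open 44.9
2118 ((539.4268188476562, -376.166015625), (63.93279266357422, 13.83339786529541), 8.16757583618164) [ 537.18483703 -376.50300732   74.59943133]
```

View pics/w13.png

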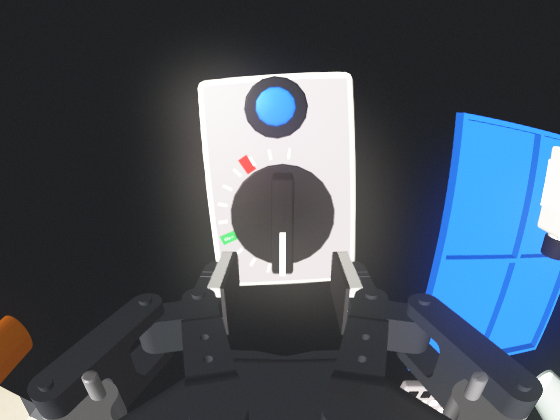

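jog_arm:
  plan:
    - {"slide": [0.02, 0.001, -0.002], "yaw": 0}
    - {"slide": [0.04, 0.001, -0.002], "yaw": 0}
    - {"slide": [0.055, 0.001, -0.002], "yaw": 0}
    - {"slide": [0.055, 0.001, -0.002], "yaw": 0}

```text
time_s: 32.8
eef_pos: [543.8, -377.6, 80.6]
ee_rot: [-1.314, 1.137, 1.316]
wrist_force: [-0.3, 0.7, 0.2]
opening: 45.3
```

Run:
```python
from h import *
to([539,-376.5,62],98.2)
```

```text
t 32.8 tcp [ 543.8 -377.6   80.6] jaw yaw deg 98.29 tilt [-0.001  0.001 -1.   ] q [-0.61  0.59 -0.04  0.95  0.   -0.75] F [-0.3  0.7  0.2] open 45.3
slide [0.0186 0.0046 0.0017] yaw 0.1 alt -179.9 q6 -0.75
```

jog_arm:
  plan:
    - {"slide": [0.01, 0.0045, 0.0015], "yaw": 0}
    - {"slide": [0.017, 0.0045, 0.0015], "yaw": 0}
    - {"slide": [0.017, 0.0045, 0.0015], "yaw": 0}

```text
time_s: 33.17
eef_pos: [538.6, -377.6, 63.4]
ee_rot: [-1.313, 1.138, 1.315]
wrist_force: [0.5, 0.5, 0.1]
opening: 44.7
```

jog_arm:
  plan:
    - {"slide": [0, 0, 0], "yaw": 0}
    - {"slide": [0, 0, 0], "yaw": 0}
    - {"slide": [0, 0, 0], "yaw": 0}
    - {"slide": [0, 0, 0], "yaw": 0}
    - {"slide": [0, 0, 0], "yaw": 0}
  gripper: 0.005
  grip_force: 40

```text
time_s: 33.8
eef_pos: [539.1, -376.0, 64.5]
ee_rot: [-1.312, 1.135, 1.316]
wrist_force: [-1.1, 4.9, 3.5]
opening: 13.0
```

Run:
```python
from h import *
st()
```

```text
t 33.8 tcp [ 539.1 -376.    64.5] jaw yaw deg 98.26 tilt [ 0.     0.003 -1.   ] q [-0.61  0.59 -0.07  0.91  0.   -0.75] F [-1.1  4.9  3.5] open 13.0
```

jog_arm:
  plan:
    - {"slide": [0, 0, 0.0015], "yaw": 10.5}
    - {"slide": [0, 0, 0.0015], "yaw": 21}
    - {"slide": [0, 0, 0.0015], "yaw": 31.5}
    - {"slide": [0, 0, 0.0015], "yaw": 42}
    - {"slide": [0, 0, 0.0015], "yaw": 52.5}

```text
time_s: 34.42
eef_pos: [539.1, -375.9, 64.6]
ee_rot: [-0.619, 1.48, 0.62]
wrist_force: [-0.5, 1.5, 2.9]
opening: 13.0
```

Run:
```python
from h import *
st()
```

```text
t 34.42 tcp [ 539.1 -375.9   64.6] jaw yaw deg 45.4 tilt [ 0.     0.001 -1.   ] q [-0.61  0.59 -0.07  0.9   0.    0.17] F [-0.5  1.5  2.9] open 13.0
```

Low forces; continue.

jog_arm:
  plan:
    - {"slide": [0, 0, 0], "yaw": 10.5}
    - {"slide": [0, 0, 0], "yaw": 21}
    - {"slide": [0, 0, 0], "yaw": 31.5}
    - {"slide": [0, 0, 0], "yaw": 42}
    - {"slide": [0, 0, 0], "yaw": 52.5}

```text
time_s: 35.05
eef_pos: [539.1, -375.9, 64.5]
ee_rot: [0.098, 1.568, -0.097]
wrist_force: [-0.5, 3.2, 2.0]
opening: 12.8
```

jog_arm:
  plan:
    - {"slide": [0, 0, 0], "yaw": 10.5}
    - {"slide": [0, 0, 0], "yaw": 21}
    - {"slide": [0, 0, 0], "yaw": 31.5}
    - {"slide": [0, 0, 0], "yaw": 42}
    - {"slide": [0, 0, 0], "yaw": 53}

```text
time_s: 35.67
eef_pos: [539.1, -375.9, 64.5]
ee_rot: [0.814, 1.413, -0.813]
wrist_force: [-0.3, 1.9, 1.2]
opening: 13.4
```

jog_arm:
  plan:
    - {"slide": [0, 0, 0], "yaw": 1.5}
    - {"slide": [0, 0, 0], "yaw": 1.5}

```text
time_s: 35.92
eef_pos: [539.1, -375.9, 64.6]
ee_rot: [0.828, 1.408, -0.827]
wrist_force: [-0.7, 4.3, 5.6]
opening: 12.9
```

Run:
```python
from h import *
st()
p,d,X=wcloud();cv2.imwrite("pics/w14.png",p[:,:,::-1])
```

```text
t 35.92 tcp [ 539.1 -375.9   64.6] jaw yaw deg -60.89 tilt [ 0.001  0.001 -1.   ] q [-0.61  0.59 -0.07  0.9   0.    2.02] F [-0.7  4.3  5.6] open 12.9
```

View pics/w14.png

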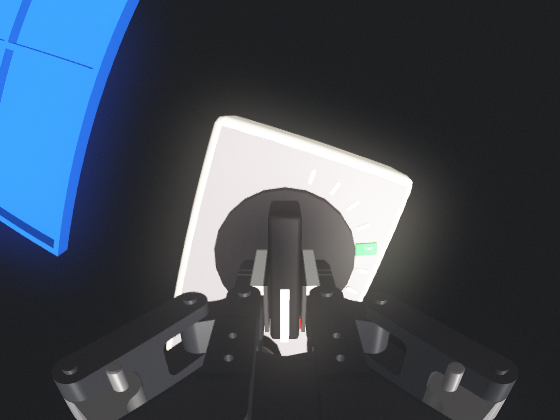

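jog_arm:
  plan:
    - {"slide": [0, 0, 0], "yaw": -10.5}
    - {"slide": [0, 0, 0], "yaw": -21}
    - {"slide": [0, 0, 0], "yaw": -31.5}
    - {"slide": [0, 0, 0], "yaw": -42}
    - {"slide": [0, 0, 0], "yaw": -52}

```text
time_s: 36.6
eef_pos: [539.1, -375.9, 64.5]
ee_rot: [0.118, 1.567, -0.117]
wrist_force: [-1.0, 4.0, 5.0]
opening: 12.8
```

jog_arm:
  plan:
    - {"slide": [0, 0, 0], "yaw": -10.5}
    - {"slide": [0, 0, 0], "yaw": -21}
    - {"slide": [0, 0, 0], "yaw": -31.5}
    - {"slide": [0, 0, 0], "yaw": -41}
    - {"slide": [0, 0, 0], "yaw": -41}

```text
time_s: 37.22
eef_pos: [539.1, -375.9, 64.5]
ee_rot: [-0.439, 1.525, 0.44]
wrist_force: [-1.2, 3.1, 5.3]
opening: 12.9
```

Run:
```python
from h import *
to([539.1,-375.9,64.6],32.35)
p,d,X=wcloud();cv2.imwrite("pics/w15.png",p[:,:,::-1])
```

```text
t 37.23 tcp [ 539.1 -375.9   64.5] jaw yaw deg 32.15 tilt [ 0.     0.001 -1.   ] q [-0.61  0.59 -0.07  0.9   0.    0.4 ] F [-1.2  3.1  5.3] open 12.9
slide [-0.0001  0.      0.0001] yaw -0.2 alt 179.8 q6 0.4
```

View pics/w15.png

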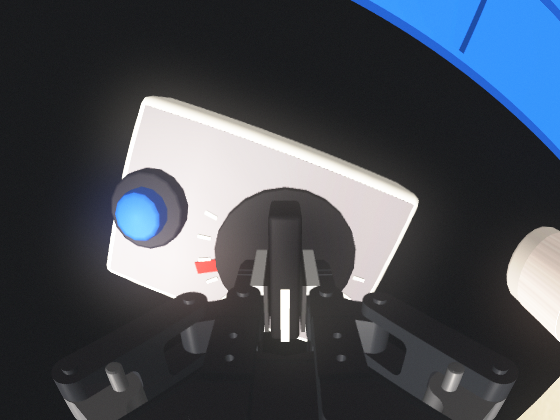

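jog_arm:
  plan:
    - {"slide": [0, 0, 0], "yaw": 0}
    - {"slide": [0, 0, 0], "yaw": 0}
    - {"slide": [0, 0, 0], "yaw": 0}
    - {"slide": [-0.04, 0, 0], "yaw": 0}
    - {"slide": [-0.09, 0, 0], "yaw": 0}
  gripper: 0.045

```text
time_s: 37.9
eef_pos: [537.9, -376.0, 153.3]
ee_rot: [-0.435, 1.529, 0.44]
wrist_force: [-0.0, -0.4, 0.7]
opening: 45.4
```

jog_arm:
  plan:
    - {"slide": [-0.02, 0, 0], "yaw": 0}
    - {"slide": [-0.02, 0, 0], "yaw": 0}

```text
time_s: 38.15
eef_pos: [540.2, -377.4, 176.1]
ee_rot: [-0.44, 1.523, 0.434]
wrist_force: [0.9, 0.0, 0.4]
opening: 45.1
```

Run:
```python
from h import *
bar("side");
o,M=st();p,d,X=wcloud()
cv2.imwrite("pics/w16.png",p[:,:,::-1])
m=(X[...,2]>68)&(X[...,2]<80)&(abs(X[...,0]-538)<50)&(abs(X[...,1]+377)<50)
P=X[m]; print(len(P),cv2.minAreaRect(P[:,:2].astype(np.float32)),P.mean(0))
H,S,V=[a.astype(int) for a in cv2.split(cv2.cvtColor(p,cv2.COLOR_RGB2HSV))]
g=(H>55)&(H<85)&(S>80)&(abs(X[...,0]-538)<80)&(abs(X[...,1]+377)<80); print("green",X[g].mean(0),g.sum())
g=(H>100)&(H<125)&(S>110)&(abs(X[...,0]-463)<30)&(abs(X[...,1]+391)<30); P=X[g];print("btn",np.nanmedian(P,0),(np.nanmin(P,0)+np.nanmax(P,0))/2,g.sum())
to([463.5,-391.1,100],32)
```

```text
side 181 [ 539.4 -378.5] [15.8 65.3] 33.3 mean [ 539.5 -379.8] pca -58.2
t 38.2 tcp [ 539.2 -376.8  174.2] jaw yaw deg 31.98 tilt [ 0.001 -0.001 -1.   ] q [-0.61  0.52  0.09  1.15 -0.    0.4 ] F [ 0.4  0.1 -1.3] open 45.1
1493 ((539.5173950195312, -376.05743408203125), (13.874872207641602, 63.89377975463867), 31.45863151550293) [ 538.2749315  -374.33820928   74.63132171]
green [ 565.51530044 -416.09902487   42.68366823] 25
btn [ 465.65923006 -388.32494408   62.37348523] [ 464.04180702 -392.08393708   58.55296016] 716
t 38.25 tcp [ 538.5 -376.2  173. ] jaw yaw deg 31.98 tilt [-0.001  0.001 -1.   ] q [-0.61  0.52  0.09  1.15 -0.    0.4 ] F [0.2 0.4 0.1] open 45.1
slide [ 0.0731  0.027  -0.0715] yaw -0.0 alt 180.0 q6 0.4
```

View pics/w16.png

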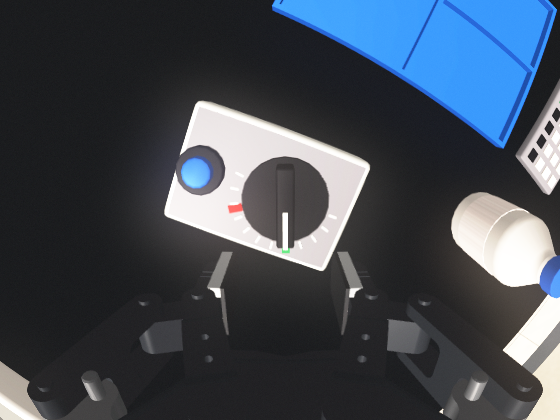

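Run:
```python
from h import *
p=rack("side"); cv2.imwrite("pics/s17.png",p[:,:,::-1]); rack("top"); bodies("top")
```

```text
top rack body lx [-43.1  44.1] ly [-142.3 -100.9] lz 42.1 436
top rack body lx [-43.3  44.4] ly [-61.9 -20.3] lz 42.0 433
top rack body lx [-43.7  43.6] ly [16.6 58.5] lz 42.0 431
body [310. 257.] 393 ctr [480.  -86.5] [88.9 42.3] 4.1 z 46.4 traylocal -79.7 46.8
```

View pics/s17.png

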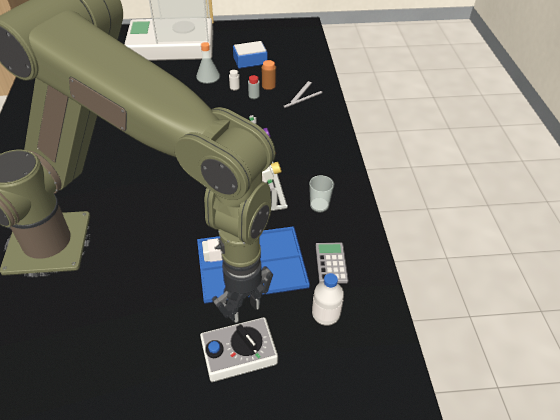

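jog_arm:
  plan:
    - {"slide": [0.0, 0.012, -0.035], "yaw": 0}
    - {"slide": [0.02, 0.027, -0.0715], "yaw": 0}
    - {"slide": [0.06, 0.027, -0.0715], "yaw": 0}
    - {"slide": [0.073, 0.027, -0.0715], "yaw": 0}
    - {"slide": [0.073, 0.027, -0.0715], "yaw": 0}
  gripper: 0.0

```text
time_s: 39.02
eef_pos: [463.5, -390.6, 99.7]
ee_rot: [-0.436, 1.528, 0.44]
wrist_force: [0.0, -0.2, 0.0]
opening: -0.1
```

Run:
```python
from h import *
to([464,-391.5,72],32)
```

```text
t 39.02 tcp [ 463.5 -390.6   99.7] jaw yaw deg 32.0 tilt [-0.002  0.002 -1.   ] q [-0.7   0.49 -0.17  0.92  0.    0.31] F [ 0.  -0.2  0. ] open -0.1
slide [ 0.0277 -0.0011  0.    ] yaw -0.0 alt 180.0 q6 0.31
```

jog_arm:
  plan:
    - {"slide": [0.015, -0.001, 0], "yaw": 0}
    - {"slide": [0.026, -0.001, 0], "yaw": 0}
    - {"slide": [0.03, -0.001, 0], "yaw": 0}
    - {"slide": [0.033, -0.001, 0], "yaw": 0}
    - {"slide": [0.036, -0.001, 0], "yaw": 0}

```text
time_s: 39.65
eef_pos: [464.4, -391.9, 65.2]
ee_rot: [-0.437, 1.526, 0.438]
wrist_force: [-0.8, 2.3, 3.2]
opening: -0.3
```

jog_arm:
  plan:
    - {"slide": [0.002, 0, 0], "yaw": 0}
    - {"slide": [0.004, 0, 0], "yaw": 0}
    - {"slide": [0.004, 0, 0], "yaw": 0}

```text
time_s: 40.02
eef_pos: [464.4, -391.9, 63.8]
ee_rot: [-0.438, 1.525, 0.437]
wrist_force: [-4.6, 5.4, 17.4]
opening: -0.2
```

jog_arm:
  plan:
    - {"slide": [-0.02, 0, 0], "yaw": 0}
    - {"slide": [-0.06, 0, 0], "yaw": 0}
    - {"slide": [-0.12, 0, 0], "yaw": 0}
    - {"slide": [-0.16, 0, 0], "yaw": 0}
    - {"slide": [-0.16, 0, 0], "yaw": 0}

```text
time_s: 40.65
eef_pos: [466.9, -394.4, 225.5]
ee_rot: [-0.443, 1.521, 0.43]
wrist_force: [-0.7, -1.0, -0.4]
opening: -0.1
```

Run:
```python
from h import *
p=rack("top"); bodies("top"); cv2.imwrite("pics/t18.png",p[:,:,::-1])
o,M=st();p,d,X=wcloud()
cv2.imwrite("pics/w18.png",p[:,:,::-1])
m=(X[...,2]>68)&(X[...,2]<80)&(abs(X[...,0]-538)<45)&(abs(X[...,1]+377)<45)
P=X[m]; print(len(P),cv2.minAreaRect(P[:,:2].astype(np.float32)))
bar("side")
```

```text
top rack body lx [-43.3  43.8] ly [-142.3 -100.7] lz 42.0 442
top rack body lx [-43.7  44.3] ly [-62.  -20.2] lz 42.2 427
top rack body lx [-43.8  44. ] ly [16.5 58.3] lz 41.9 435
body [310. 257.] 380 ctr [481.5 -86.2] [91.4 42.4] 4.7 z 46.3 traylocal -78.3 46.9
t 40.75 tcp [ 464.8 -392.6  221.2] jaw yaw deg 31.97 tilt [ 0.001 -0.001 -1.   ] q [-0.7   0.41  0.04  1.2  -0.    0.31] F [-1.1  0.1 -0.6] open 0.1
999 ((539.326171875, -376.0667724609375), (14.527084350585938, 64.10832977294922), 32.079978942871094)
side 181 [ 539.4 -378.9] [16.5 64.9] 31.5 mean [ 539.2 -379.3] pca -57.0
```

View pics/t18.png

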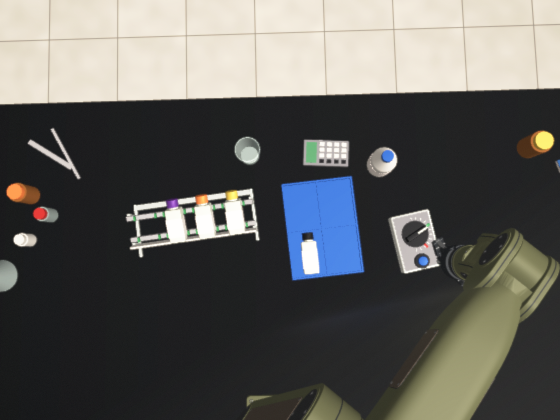

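View pics/w18.png

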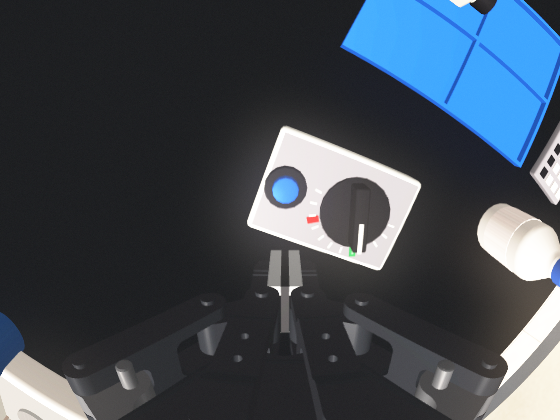

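```bash
python3 -c "
from workcell import *
print(job_done())"
```

```text
the job is handed in; nothing more can be done
None
```

I finished the changeover and handed the job in at about 41 s of the 210 s limit.

- **New bottles:** three were present (violet, orange, yellow; no red). They lie in three separate lanes of the rack, caps uphill. The last images put their feet about 1–2 mm from the stop board and each bottle within 2–3 mm of its lane centre.
- **Finished bottle:** the one black-capped bottle is flat and lengthwise in its own tray compartment. It first landed about 7 mm off-centre, close to the divider, so I regripped it and moved it back; it is now about 1 mm from centre.
- **Timer:** I wound the dial to about 2.83 rad, past the red mark, and turned it back to about 1.2 rad. The pointer stands at the green mark in the last wrist picture. The side and wrist cameras gave bar angles that agree within about 1°.
- **Start button:** I pressed it last, with about 17 N, and it moved down to its end stop.

No check failed. I saw no bottle knocked aside during the run, and the reagent bottle, beaker and calculator look unmoved in the last top picture.

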